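Pick an order from under the display riser with a reach hook and scan it out

ROBOT

A 6-joint arm with a two-finger parallel gripper is mounted at the origin on the work surface. World frame = base frame: x ahead of the robot, y to its left, z up, the work surface at z = 0. Lengths are in m, angles in degrees, forces in N, time in s.
With the tool pointing down it reaches from about 0.4 to 0.825 m from the base axis. Payload 7 kg.
Tool frame: the origin (TCP) lies on the centre line of the jaws, within the pads' length; the fingertips stand 14 mm ahead of it and the grasp point (between the pads) lies 5 mm behind it; z points along the fingers, x is the direction in which the jaws open and shut, and the axes are right-handed (so a half turn about z gives the same grasp; the last joint's range is limited). The gripper opens to 88 mm and grips with 3 to 60 N. Pads are 19 mm wide; open, the fingers measure 130 mm over their backs; the gripper's body (78 mm by 193 mm) begins 47 mm behind the grasp point.
Start: joints at [-48.868, 20.546, 0.682, 0, -70.136, -16.507], TCP at [0.281, -0.614, 0.241] pointing down, gripper open.
Joint ranges: [-176.03, 176.03], [-82.01, 121.73], [-58.28, 71.71], [-173.87, 95.51], [-174.79, -0.11], [-173.66, 173.66]. Speed limits (degrees/s): [136.94, 136.94, 172.46, 180, 180, 180].

INTERFACE

Orientations are given as [roll, pitch, yaw] about the fixed x, y, z axes, in that order (R = Rz(yaw) Ry(pitch) Rx(roll)).
In Python, from plant import * gives the robot as it stands.
- The arm moves only by the shell command python3 -m handwheel 'ROWS' [OPENING]. ROWS is JSON, a list of rows, each a list of 2 entries, a list of its own where there are three numbers: the shift along the tool's x, y, z each as a share of 0.2 m, from -1 to 1, then the turn, a rotation vector about the tool's x, y, z each as a share of 360 degrees, from -1 to 1. In form: [[[tx, ty, tz], [ax, ay, az]], ...]. A call has 1 to 5 rows; each row is the pose to reach, as a shift and turn from the pose commanded when the call began, along the tool's axes at that moment, turning the shorter way round; what a row does not reach only later rows make up. A row lasts 1/12 s, in which the tool goes at most 41.7 mm and 7.16 degrees, less where a joint would pass 70% of its speed; a pose out of reach is approached as far as the arm can. A call with a number of a shift or a turn outside -1 to 1 is refused whole. A call with a gripper value outside its range is refused whole. OPENING is the closure, from -1 (fully open) to 1 (shut), set as the call begins (- or left out, the last holds). The fingers move at their own pace and stop on an object; the grip force is fixed at half the most. Time passes only in rows, so rows that repeat a pose let the fingers close. It gives the time, the measured TCP pose, the force and the opening at its end, in the units of the state.
- get_obs(): the state, without advancing time (a new reading comes with each control period).
- snapshot(name): name is "side" or "top" or "wrist"; returns a dict with "color" (480x640x3 uint8, red, green, blue), "z_map" (480x640 float32, m along the optical axis (not along the pixel's ray), 0 where there is no reading), "intrinsics" (3x3 intrinsics, pixels), "rvec" (rotation vector, rad) and "tvec" (3), from world to camera coordinates, as OpenCV has them. Camera axes: x right, y down, z forward; pixel columns grow to the right and rows downward; lengths in m; the calibration is good to about 2 mm. The wrist camera is an equidistant fisheye: a pixel r from the principal point sees the ray r / f radians off the axis. A picture is of the moment at which its call begins.
- close_job(): hands the job in, once; it reports no verdict.
The state is a dict: "clock": time; "joint_pos": joint angles; "qvel": joint speeds; "tau": joint torques, N m; "tool_pos": TCP position; "orientation": TCP orientation; "force": force on the tool from outside, world axes, zero at the start; "moment": the same for the moment, N m; "opening": finger opening in m.
Only numpy, scipy, OpenCV 4.12 (cv2) and the standard library are available. Lean on these libraries where they do the work, as an engineer would, in place of code of your own. Each camera call takes 0.05 s, during which the arm holds its last target. There are 200 camera calls.

TASK

Use the hook tool to pull every fitting out from under the clear display riser - keep the gripper off a fitting while it is under there - and put them all in the order tote. Once they are all in it, hold the scanner squarely over the docket's barcode, about 8 cm off, and keep it steady for at least two seconds. Leave the hook back on its rest and the scanner standing in its dock, and do not disturb the carton, the jar or the cup.

Things in the scene. Friction and masses are not known exactly. Their poses are not given: they have to be found in the camera images.
- riser: Fixed riser, open towards the robot: clear shelf 200 deep (x) x 400 wide (y) mm, underside 160 and top 168 mm up, on white sides (inner faces y = +-190 mm); back open but for a lip 25 mm high at x = 192 to 200. Origin on the counter, midway along the front edge; x points in under the shelf, z up. Fittings stand on the counter under it, side by side about 115 mm apart, 40 to 65 mm in.
- flange_mid (a point): Chrome wall flange, loose, about 180 g: round base 62 mm across and 17 mm thick with an upright round collar 34 mm across on it, 52 mm tall in all; stands on its base. Point: on the axis half-way up (26 mm); z up. May be absent.
- nut_mid (a point): Brass union nut, loose, about 250 g: hexagon 50 mm across flats (58 mm across corners), 24 mm tall, topped by an upright round collar 42 mm across, 48 mm tall in all. Point: on the axis, 24 mm up; z up, y square to a pair of flats. May be absent.
- valve_mid (a point): Chrome valve body, loose, about 250 g: block 62 (x) x 40 (y) x 24 mm tall with an upright round stub 26 mm across on top, 48 mm tall in all. Point: on the stub's axis, 24 mm up; x along its length, z up. May be absent.
- hook: Hook tool, loose, 220 g, 347 mm long: square steel shaft 14 x 14 mm, black handle 28 mm thick (x = -145 to -70 mm), and at x = 200 mm a flat cross blade 50 wide (y), 4 mm thick, hanging to 50 mm below the shaft's axis. Origin: on the shaft's axis near its balance point; x to the blade, z up. Grip the shaft at the origin, across y, between the rest's cradles.
- rest_seat (a point): Fixed grey hook rest: two cradles at x = +-45 mm, each 12 mm thick with its floor 55 mm above the counter and two prongs 28 mm apart up to 80 mm above the counter. Point: where the hook's origin lies when it is on the rest, 62 mm above the counter; x along the laid hook towards its blade.
- scanner_grip (a point): Hand scanner, loose, 180 g, standing nose down in its dock: black handle 30 (x) x 34 (y) mm on a nose block 60 x 46 x 36 mm tall, 140 mm tall in all. Point: in the handle, 98 mm above the underside; z up along the handle.
- scanner_window (a point): The scan window: centre of the scanner's underside, 98 mm below scanner_grip. It reads along the scanner's -z, out of the underside.
- dock: Fixed black scanner dock, a shallow tray 90 (x) x 76 (y) mm with a 4 mm floor, 6 mm walls and a rim 14 mm above the counter. Origin: centre of its underside, on the counter; the scanner stands on its floor.
- tote: Fixed grey order tote, open on top: 280 (x) x 200 (y) x 70 mm tall, walls 5 mm, floor 4 mm. Origin: centre of its underside on the counter; z up; the docket is at its +x end.
- docket: Docket card with a barcode on a sloped metal plate 76 x 110 mm at the +x end of the tote, its centre 82 mm above the counter. Origin: centre of the barcode; z is the normal, out of the printed face, leaning 0.5 rad from vertical towards the tote (and robot); y across the bars.
- carton: Bystander: blue carton 100 x 70 x 60 mm, loose. Origin: centre of underside.
- jar: Bystander: jar 60 mm across, 85 mm tall, loose. Origin: centre of underside.
- cup: Bystander: white cup 72 mm across, 85 mm tall, loose. Origin: centre of underside.

How it is judged:
By the outcome, as a careful person would: the job done as asked, in the order asked, and still so for the second after the job is handed in, with the robot touching nothing.
Of flange, nut, valve only 2 to 3 are there at a start; the rules pass over those that are not, and their reading is None.
At some moment in a run one of flange, nut, valve may be knocked a few centimetres aside while the robot is not near it.
It also fails if it takes over 210 s, if anything falls off the work surface, if the arm or the gripper's body presses on something with over 40 N, if the wrist force passes 120 N, or if a joint passes its speed limit or range.

## Working session

There is one attempt and no reset: what is moved stays moved. The work goes in short steps, Python scripts to look and compute and a shell command to move; the robot and the scene stay as the last step left them, time stands still between calls to the robot, and variables do not carry over. Pictures are saved under pics/ and viewed, about 12 in all and at most 16, crops included, and the job is handed in when it is done.

```bash
ls; mkdir -p pics; cat > h.py <<'E'
from plant import *
import numpy as np, cv2
from scipy.spatial.transform import Rotation as R
def snap(n, f=None):
    s=snapshot(n)
    if f: cv2.imwrite('pics/'+f, s['color'][:,:,::-1])
    return s
def cloud(s):
    K=np.array(s['intrinsics']);Rm=cv2.Rodrigues(np.array(s['rvec'],float))[0];t=np.array(s['tvec'],float).ravel()
    v,u=np.mgrid[0:480,0:640];z=s['z_map']
    p=np.stack([(u-K[0,2])/K[0,0]*z,(v-K[1,2])/K[1,1]*z,z],-1)
    w=(p-t)@Rm; w[z==0]=np.nan
    return w
def ray(s,u,v,h):
    K=np.array(s['intrinsics']);Rm=cv2.Rodrigues(np.array(s['rvec'],float))[0];t=np.array(s['tvec'],float).ravel()
    c=-Rm.T@t; d=Rm.T@np.array([(u-K[0,2])/K[0,0],(v-K[1,2])/K[1,1],1])
    return c+d*(h-c[2])/d[2]
E
python3 - <<'E'
from h import *
print(get_obs())
for n in ('side','top'):
    s=snap(n,n+'0.png'); Rm=cv2.Rodrigues(np.array(s['rvec'],float))[0]
    print(n,s['intrinsics'],-Rm.T@np.array(s['tvec']).ravel(),Rm[2])
E
```

```text
pics
{'clock': 0.0, 'joint_pos': array([-4.88649573e+01,  2.05919624e+01,  6.30762699e-01, -2.15141152e-02,
       -7.01365422e+01, -1.65069608e+01]), 'qvel': array([ 0.00573078,  0.03856803, -0.03624563,  0.00109712,  0.03622444,
        0.03790894]), 'tau': array([-1.66265281e-04, -5.82712376e+01,  2.93068832e+01,  6.99778318e+00,
        6.81131176e-03, -2.58390583e-04]), 'tool_pos': array([ 0.28105788, -0.61315177,  0.23958948]), 'orientation': array([-1.79991616e+02, -9.94604008e-02,  1.14620747e+02]), 'force': array([ 0.55056761, -0.29501903,  0.16942756]), 'moment': array([-0.04375038,  0.03223125,  0.02006513]), 'opening': 0.08782190983079767}
side [[619.20953726   0.         323.85432142]
 [  0.         619.20953726 243.18537198]
 [  0.           0.           1.        ]] [-0.27229058 -1.01631485  0.87631602] [ 0.55061654  0.67573107 -0.49011116]
top [[450.41599764   0.         321.83339152]
 [  0.         450.41599764 247.58556926]
 [  0.           0.           1.        ]] [0.34466141 0.07497666 1.28588326] [ 0.20561531 -0.00783445 -0.97860154]
```

View pics/top0.png

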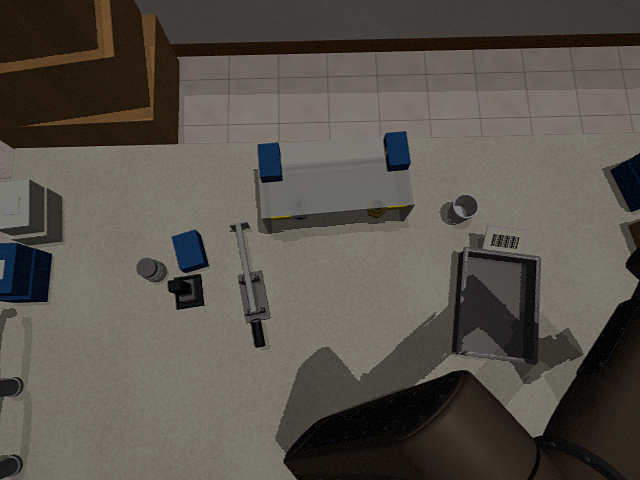

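View pics/side0.png

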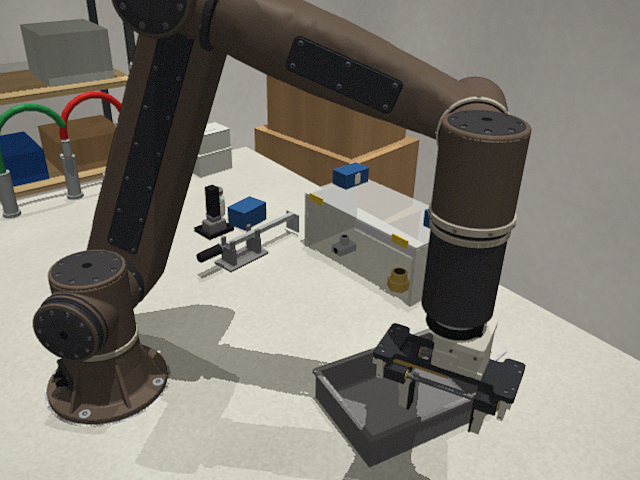

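Top: the riser is at (335,180), the hook on its rest at (250,285), the scanner at (185,290), the tote at (497,305), the docket at (503,240), and the cup at (463,208). A chrome piece (valve) is at (298,205) and a brass nut at (375,212). The side view shows the same two fittings at (343,243) and (399,279). Now I'll measure.

```bash
python3 - <<'E'
from h import *
s=snap('top'); w=cloud(s); np.save('w.npy',w)
np.set_printoptions(precision=4,suppress=True)
for (u,v) in [(335,180),(298,205),(375,212),(298,202),(250,300),(246,265),(239,228),(185,283),(187,303),(190,250),(150,265),(497,300),(505,242),(463,208),(283,217),(375,205)]:
    print((u,v),w[v,u],s['color'][v,u])
def comp(m,name,minA=30):
    n,l,st,c=cv2.connectedComponentsWithStats(m.astype(np.uint8))
    for i in range(1,n):
        if st[i,4]>=minA:
            P=w[l==i]; P=P[~np.isnan(P[:,0])]
            r=cv2.minAreaRect(P[:,:2].astype(np.float32)*1000)
            print(name,st[i],'med',np.median(P,0),'rect',np.round(r[0],1),np.round(r[1],1),round(r[2],1))
X,Y,Z=w[...,0],w[...,1],w[...,2]
box=(np.arange(640)[None]>130)&(np.arange(640)[None]<545)&(np.arange(480)[:,None]<380)&(np.arange(480)[:,None]>125)
comp(box&(Z>.155)&(Z<.18),'shelf')
comp(box&(Z>.052)&(Z<.074)&(np.arange(640)[None]<275)&(np.arange(480)[:,None]>215),'60mm')
comp(box&(Z>.06)&(Z<.08)&(np.arange(640)[None]>445),'tote rim')
comp(box&(Z>.08)&(Z<.15)&(X<1.2),'80+')
E
python3 - <<'E'
import cv2
a=cv2.imread('pics/top0.png')[170:240,240:420]; b=cv2.imread('pics/side0.png')[170:310,290:440]
a=cv2.resize(a,None,fx=4,fy=4,interpolation=2); b=cv2.resize(b,(300,280))
import numpy as np
o=np.zeros((570,720,3),np.uint8); o[:280]=a; o[285:565,:300]=b
c=cv2.imread('pics/top0.png')[225:315,475:535]; o[285:555,310:490]=cv2.resize(c,None,fx=3,fy=3)
c=cv2.imread('pics/top0.png')[220:350,130:280]; o[285:480,495:720]=cv2.resize(c,(225,195))
cv2.imwrite('pics/crop1.png',o)
E
```

```text
(335, 180) [0.76   0.0263 0.1662] [105 104 100]
(298, 205) [0.695  0.1246 0.1641] [92 91 90]
(375, 212) [ 0.7061 -0.0905  0.0419] [37 29  5]
(298, 202) [0.7027 0.1244 0.1655] [98 97 95]
(250, 300) [0.4615 0.2627 0.0697] [113 113 110]
(246, 265) [0.558  0.2746 0.0663] [108 107 105]
(239, 228) [0.6625 0.2943 0.069 ] [108 105 104]
(185, 283) [0.5089 0.4313 0.0958] [12  6  5]
(187, 303) [0.4642 0.4507 0.0054] [ 8 13 15]
(190, 250) [0.6061 0.4318 0.0581] [19 46 80]
(150, 265) [0.5611 0.5287 0.0899] [71 68 66]
(497, 300) [ 0.448  -0.4288  0.0029] [34 31 33]
(505, 242) [ 0.5995 -0.4377  0.0802] [40 38 35]
(463, 208) [ 0.7229 -0.358   0.0012] [75 73 69]
(283, 217) [0.6612 0.1632 0.1734] [80 69  0]
(375, 205) [ 0.6879 -0.0746  0.1693] [94 94 91]
shelf [ 256  135  159   86 9562] med [0.7564 0.029  0.167 ] rect [773.   27.9] [208.5 400.7] 3.8
60mm [229 221  34  94 620] med [0.5452 0.2766 0.0674] rect [554.3 277. ] [255.8  49.4] 10.3
60mm [171 230  33  40 904] med [0.6085 0.4398 0.0585] rect [609.  440.3] [101.   71.2] 16.4
60mm [143 259  18  21 103] med [0.5465 0.5231 0.0577] rect [552.3 531.5]
[... 350 characters left out ...]
0.0693] rect [ 690.7 -314.5] [55.7 14.1] 34.1
tote rim [ 456  238   85  127 2199] med [ 0.4718 -0.424   0.0696] rect [ 446.7 -409.4] [215.3 320.8] 80.9
80+ [453 194  26  25 124] med [ 0.7072 -0.3414  0.084 ] rect [ 705.5 -336. ] [68.1 72.2] 42.5
80+ [405 206   9   8  47] med [ 0.6891 -0.169   0.1126] rect [ 693.  -169.5] [16.6  9.5] 40.8
80+ [262 219   7   8  39] med [0.6628 0.2137 0.1097] rect [670.  216.2] [17.8  9.9] 3.3
80+ [484 225  44  22 609] med [ 0.6184 -0.4365  0.0903] rect [ 615.3 -437. ] [111.8  44.7] 80.8
80+ [136 258  20  19 287] med [0.5571 0.5432 0.0836] rect [557.2 542.8] [51.9 49.9] 87.2
80+ [167 279  21  16 263] med [0.496  0.4402 0.1394] rect [498.4 446.8] [30.9 35.4] 8.1
```

View pics/crop1.png

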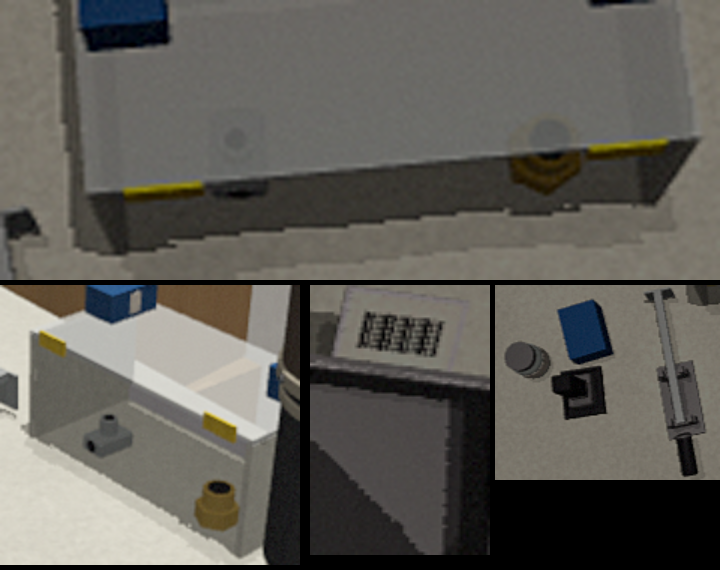

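The crop confirms it: only the valve (stub near pixel (299,204)) and the nut (collar near (377,204)) are there. The middle slot is empty, so the flange is absent. The docket's bars are at (503,242). Next come refined poses and the planning helper.

```bash
cat >> h.py <<'E'
def Rt(yaw,tilt=None): return R.from_euler('xyz',[180,0,yaw],degrees=True)
def plan(wps,start=None):
    """wps: list of (pos, Rotation or yaw); prints call entries [shift/0.2],[rotvec/360]"""
    o=get_obs(); p=np.array(o['tool_pos']);r=R.from_euler('xyz',o['orientation'],degrees=True)
    if start: p,r=np.array(start[0]),start[1]
    print('at',np.round(p,4),np.round(o['orientation'],2),'t',round(o['clock'],1))
    for q,a in wps:
        a=a if isinstance(a,R) else Rt(a)
        d=r.inv().apply(np.array(q)-p)/.2; v=(r.inv()*a).as_rotvec(degrees=True)/360
        n=max(np.linalg.norm(d)*200/41.7,np.linalg.norm(v)*360/7.16)
        print('[%s,%s]'%(str([round(float(x),3) for x in d]).replace(' ',''),str([round(float(x),4) for x in v]).replace(' ','')),'minrows %.1f'%n)
        p=p+r.apply(np.round(d,3)*.2); r=r*R.from_rotvec(np.round(v,4)*360,degrees=True)
E
python3 - <<'E'
from h import *
np.set_printoptions(precision=4,suppress=True)
s=snap('top'); w=cloud(s); S=snap('side'); C=s['color'].astype(int); CS=S['color'].astype(int)
X,Y,Z=w[...,0],w[...,1],w[...,2]; U=np.arange(640)[None]+0*X; V=np.arange(480)[:,None]+0*X
print('riser front corners',ray(s,262,218.7,.168),ray(s,414.2,204.5,.168),'back',ray(s,412,160,.168))
m=(Z>.15)&(Z<.185)&(V>150)&(U>285)&(U<385)
P=w[m]; # front edge: min x per y bin
b=[]
for y in np.arange(-.06,.1,.01):
    q=P[abs(P[:,1]-y)<.005]; b.append([y,q[:,0].min()])
b=np.array(b); print('front fit',np.polyfit(b[:,0],b[:,1],1), b[:4,1])
print('valve',ray(s,299,204.5,.048),'nut',ray(s,377.5,204.5,.048))
# yellow tabs
def cent(mask,h,sn=s):
    n,l,st,c=cv2.connectedComponentsWithStats(mask.astype(np.uint8))
    for i in range(1,n):
        if st[i,4]>25: print('  ',st[i],c[i],ray(sn,*c[i],h))
print('brass side');cent((CS[...,0]-CS[...,2]>40)&(np.mgrid[0:480,0:640][0]>230),.024,S)
# hook shaft
m=(Z>.058)&(Z<.08)&(U>228)&(U<265)&(V>232)&(V<318)&(C.min(-1)>85)
q=w[m]; r=np.array([ray(s,u,v,.069) for u,v in zip(U[m],V[m])])
print('shaft',len(q),r.min(0),r.max(0),np.polyfit(r[:,0],r[:,1],1))
m=(Z>.06)&(U>248)&(U<268)&(V>317)&(V<350)&(C.max(-1)<60)
r=np.array([ray(s,u,v,.076) for u,v in zip(U[m],V[m])]);print('handle',cv2.minAreaRect((r[:,:2]*1000).astype(np.float32)))
# rest base plate
m=(Z>.0)&(Z<.02)&(U>230)&(U<275)&(V>265)&(V<325)&(C.max(-1)<95)&(C.max(-1)>30)
r=w[m];print('restbase',len(r),cv2.minAreaRect((r[:,:2]*1000).astype(np.float32)))
# dock
m=(Z<.03)&(U>170)&(U<210)&(V>270)&(V<312)&(C.max(-1)<45)
r=np.array([ray(s,u,v,.014) for u,v in zip(U[m],V[m])]);print('dock',cv2.minAreaRect((r[:,:2]*1000).astype(np.float32)))
m=(Z>.13)&(Z<.155)&(U>160)&(U<195)&(V>270)&(V<300)
r=np.array([ray(s,u,v,.144) for u,v in zip(U[m],V[m])]);print('scan top',cv2.minAreaRect((r[:,:2]*1000).astype(np.float32)))
# tote: rim
m=(Z>.055)&(Z<.078)&(U>445)&(U<548)&(V>247)&(V<370)
r=np.array([ray(s,u,v,.07) for u,v in zip(U[m],V[m])]);print('tote',cv2.minAreaRect((r[:,:2]*1000).astype(np.float32)))
# plate and bars
m=(Z>.05)&(U>480)&(U<530)&(V>222)&(V<252)&(w[...,0]>.575)
q=w[m];c=q.mean(0);n=np.linalg.svd(q-c,full_matrices=False)[2][2];print('plate',c,n,cv2.minAreaRect((q[:,:2]*1000).astype(np.float32)))
m=m&(C.max(-1)<75)&(V<249)&(V>234)
q=w[m];print('bars',U[m].min(),U[m].max(),V[m].min(),V[m].max(),q.mean(0),cv2.minAreaRect((q[:,:2]*1000).astype(np.float32)))
E
```

```text
riser front corners [0.6597 0.2176 0.168 ] [ 0.6868 -0.1763  0.168 ] back [ 0.8095 -0.1792  0.168 ]
front fit [-2.9528  0.6256] [0.6806 0.6791 0.6795 0.6793]
valve [0.7327 0.1269 0.048 ] nut [ 0.7264 -0.0981  0.048 ]
brass side
   [391 233  17  16 152] [399.3816 240.6513] [0.8689 0.0443 0.024 ]
   [388 268  22  25 362] [398.1713 281.7127] [ 0.7146 -0.1086  0.024 ]
   [393 359  55  19 119] [416.0084 366.7731] [ 0.515  -0.3658  0.024 ]
shaft 379 [0.432  0.2493 0.069 ] [0.6484 0.2997 0.069 ] [0.1853 0.1744]
handle ((374.9736328125, 242.27963256835938), (74.26207733154297, 27.53419303894043), 10.599996566772461)
restbase 746 ((477.56646728515625, 263.6990661621094), (142.3020782470703, 71.73992919921875), 10.841172218322754)
dock ((503.8912048339844, 446.03826904296875), (105.24308776855469, 77.22222137451172), 7.337850093841553)
scan top ((497.6968688964844, 444.5854187011719), (30.912195205688477, 35.55994415283203), 2.4071872234344482)
tote ((440.517822265625, -407.376953125), (213.6996612548828, 307.66876220703125), 80.77339172363281)
plate [ 0.6066 -0.4324  0.0836] [-0.4621  0.0717  0.8839] ((603.9893798828125, -434.1582336425781), (114.15033721923828, 69.73001098632812), 81.08267211914062)
bars 482.0 518.0 235.0 248.0 [ 0.6021 -0.4339  0.0814] ((602.44189453125, -424.5648193359375), (94.37623596191406, 31.740890502929688), 84.09085083007812)
```

```bash
python3 - <<'E'
from h import *
S=snap('side'); print('side check valve',ray(S,344,236.5,.048),'nut',ray(S,398.5,271,.048))
plan([((.40,-.45,.24),110),((.45,-.27,.24),105),((.48,-.08,.24),100.6),((.48,.10,.24),100.6),((.48,.2628,.20),100.6),((.48,.2628,.09),100.6),((.48,.2628,.057),100.6)])
E
```

```text
side check valve [0.7274625  0.12258932 0.048     ] nut [ 0.72278184 -0.09859114  0.048     ]
at [ 0.2812 -0.6135  0.2403] [-1.8000e+02 -3.0000e-02  1.1462e+02] t 0.3
[[0.496,0.881,0.002],[-0.0,-0.0001,0.0128]] minrows 4.8
[[0.76,0.543,-0.001],[-0.0,0.0,0.0139]] minrows 4.5
[[0.878,0.391,0.0],[-0.0,0.0,0.0123]] minrows 4.6
[[0.885,0.165,0.0],[-0.0,0.0,-0.0]] minrows 4.3
[[0.8,0.149,0.2],[-0.0,0.0,-0.0]] minrows 4.0
[[0.0,0.0,0.55],[-0.0,0.0,-0.0]] minrows 2.6
[[0.0,0.0,0.165],[-0.0,0.0,-0.0]] minrows 0.8
```

```bash
w="python3 -m handwheel"
python3 -m handwheel '[[[0.496,0.881,0],[0,0,0.0128]],[[0.496,0.881,0],[0,0,0.0128]],[[0.496,0.881,0],[0,0,0.0128]],[[0.496,0.881,0],[0,0,0.0128]],[[0.496,0.881,0],[0,0,0.0128]]]' -1
python3 -m handwheel '[[[0.76,0.543,0],[0,0,0.0139]],[[0.76,0.543,0],[0,0,0.0139]],[[0.76,0.543,0],[0,0,0.0139]],[[0.76,0.543,0],[0,0,0.0139]],[[0.76,0.543,0],[0,0,0.0139]]]'
python3 -m handwheel '[[[0.878,0.391,0],[0,0,0.0123]],[[0.878,0.391,0],[0,0,0.0123]],[[0.878,0.391,0],[0,0,0.0123]],[[0.878,0.391,0],[0,0,0.0123]],[[0.878,0.391,0],[0,0,0.0123]]]'
python3 -m handwheel '[[[0.885,0.165,0],[0,0,0]],[[0.885,0.165,0],[0,0,0]],[[0.885,0.165,0],[0,0,0]],[[0.885,0.165,0],[0,0,0]],[[0.885,0.165,0],[0,0,0]]]'
python3 -m handwheel '[[[0.8,0.149,0.2],[0,0,0]],[[0.8,0.149,0.2],[0,0,0]],[[0.8,0.149,0.2],[0,0,0]],[[0.8,0.149,0.2],[0,0,0]],[[0.8,0.149,0.2],[0,0,0]]]'
python3 - <<'E'
from h import *
s=snap('wrist','wr1.png'); print(s['intrinsics'])
plan([((.48,.2628,.09),100.6),((.48,.2628,.057),100.6)])
E
```

```text
clock: 0.72
tool_pos: [0.401, -0.448, 0.2407]
orientation: [180.0, 0.0, 110.0]
force: [1.1, 0.4, 0.6]
opening: 0.0875
clock: 1.13
tool_pos: [0.4507, -0.2666, 0.2409]
orientation: [179.9, -0.0, 105.1]
force: [0.3, -0.1, -0.5]
opening: 0.0878
clock: 1.55
tool_pos: [0.4803, -0.0771, 0.241]
orientation: [179.9, -0.0, 100.7]
force: [0.1, 0.5, 0.5]
opening: 0.0876
clock: 1.97
tool_pos: [0.4801, 0.1041, 0.2409]
orientation: [179.9, -0.0, 100.7]
force: [0.7, 0.0, -0.7]
opening: 0.0875
clock: 2.38
tool_pos: [0.4796, 0.2677, 0.1985]
orientation: [-179.9, 0.0, 100.8]
force: [0.7, -0.8, 0.6]
opening: 0.0876
[[371.64829954   0.         320.9698751 ]
 [  0.         371.64829954 236.43350442]
 [  0.           0.           1.        ]]
at [0.4794 0.2654 0.199 ] [-1.7990e+02  7.0000e-02  1.0078e+02] t 2.4
[[-0.013,0.002,0.545],[-0.0003,0.0002,0.0005]] minrows 2.6
[[0.0,-0.0,0.165],[0.0,-0.0,0.0]] minrows 0.8
```

View pics/wr1.png

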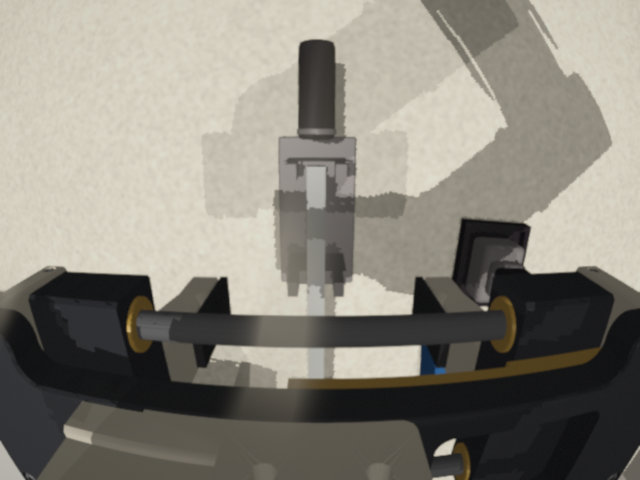

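The wrist view shows the hook shaft at column ≈317, centred between the fingers (about 205 and 437) and parallel to them, with both cradles visible. I'll settle, then descend.

```bash

python3 -m handwheel '[[[0,0,0.25],[0,0,0]],[[0,0,0.5],[0,0,0]],[[0,0,0.55],[0,0,0]],[[0,0,0.55],[0,0,0]],[[0,0,0.55],[0,0,0]]]'
python3 - <<'E'
from h import *
plan([((.48,.2628,.057),100.6)])
E
```

```text
clock: 2.85
tool_pos: [0.4798, 0.2614, 0.0903]
orientation: [-179.9, 0.1, 100.6]
force: [1.1, 1.0, 0.8]
opening: 0.0876
at [0.4798 0.2614 0.0903] [-1.7988e+02  1.2000e-01  1.0057e+02] t 2.9
[[0.007,0.003,0.166],[-0.0003,0.0003,-0.0001]] minrows 0.8
```

```bash

python3 -m handwheel '[[[0.007,0,0.08],[0,0,0]],[[0.007,0,0.166],[0,0,0]],[[0.007,0,0.166],[0,0,0]],[[0.007,0,0.166],[0,0,0]]]'
python3 -m handwheel '[[[0,0,0],[0,0,0]],[[0,0,0],[0,0,0]],[[0,0,0],[0,0,0]],[[0,0,0],[0,0,0]],[[0,0,0],[0,0,0]]]' 1
python3 -m handwheel '[[[0,0,0],[0,0,0]],[[0,0,0],[0,0,0]],[[0,0,0],[0,0,0]],[[0,0,0],[0,0,0]],[[0,0,0],[0,0,0]]]'
python3 -m handwheel '[[[0,0,-0.05],[0,0,0]],[[0,0,-0.15],[0,0,0]],[[0,0,-0.25],[0,0,0]],[[0,0,-0.35],[0,0,0]],[[0,0,-0.4],[0,0,0]]]'
python3 -m handwheel '[[[0,0,0],[0,0,0]],[[0,0,0],[0,0,0]],[[0,0,0],[0,0,0]]]'
python3 - <<'E'
from h import *
print(get_obs()['moment'])
s=snap('side','side1.png')
cv2.imwrite('pics/side1c.png',cv2.resize(s['color'][120:320,180:460,::-1],None,fx=2.5,fy=2.5))
E
```

```text
clock: 3.18
tool_pos: [0.4805, 0.2644, 0.0592]
orientation: [179.9, -0.0, 100.6]
force: [0.3, 0.7, 1.1]
opening: 0.0877
clock: 3.6
tool_pos: [0.4799, 0.2642, 0.0579]
orientation: [180.0, -0.0, 100.6]
force: [0.7, -0.0, -0.4]
opening: 0.0599
clock: 4.02
tool_pos: [0.4797, 0.264, 0.0573]
orientation: [-180.0, 0.0, 100.6]
force: [-0.4, -0.4, -0.2]
opening: 0.0268
clock: 4.43
tool_pos: [0.4806, 0.2648, 0.1405]
orientation: [179.8, -0.1, 100.6]
force: [0.4, 1.0, 0.4]
opening: 0.0011
clock: 4.68
tool_pos: [0.4792, 0.2637, 0.1367]
orientation: [-179.9, 0.0, 100.6]
force: [-0.5, -1.0, 0.1]
opening: 0.0003
[-0.00426431 -0.0153238  -0.00354927]
```

View pics/side1c.png

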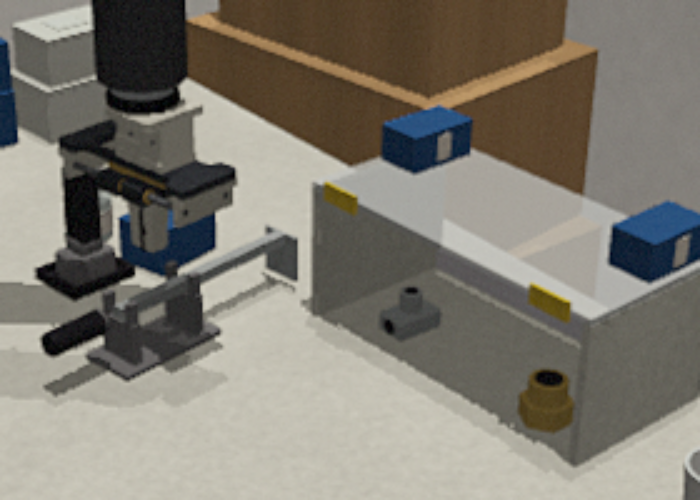

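The fingers had not finished closing before I lifted, so the hook is still seated on the rest, undisturbed. I'll retry with longer closing.

```bash

python3 -m handwheel '[[[0,0,0],[0,0,0]],[[0,0,0],[0,0,0]],[[0,0,0],[0,0,0]],[[0,0,0],[0,0,0]],[[0,0,0],[0,0,0]]]' 0
python3 -m handwheel '[[[0,0,0],[0,0,0]],[[0,0,0],[0,0,0]],[[0,0,0],[0,0,0]],[[0,0,0],[0,0,0]]]'
python3 -m handwheel '[[[0,0,0.1],[0,0,0]],[[0,0,0.2],[0,0,0]],[[0,0,0.3],[0,0,0]],[[0,0,0.4],[0,0,0]],[[0,0,0.4],[0,0,0]]]'
python3 -m handwheel '[[[0,0,0],[0,0,0]],[[0,0,0],[0,0,0]],[[0,0,0],[0,0,0]],[[0,0,0],[0,0,0]],[[0,0,0],[0,0,0]]]' 1
python3 -m handwheel '[[[0,0,0],[0,0,0]],[[0,0,0],[0,0,0]],[[0,0,0],[0,0,0]],[[0,0,0],[0,0,0]],[[0,0,0],[0,0,0]]]'
python3 -m handwheel '[[[0,0,0],[0,0,0]],[[0,0,0],[0,0,0]],[[0,0,0],[0,0,0]]]'
```

```text
clock: 5.15
tool_pos: [0.4796, 0.264, 0.1371]
orientation: [-180.0, 0.0, 100.6]
force: [-0.6, 0.8, 0.3]
opening: 0.0283
clock: 5.48
tool_pos: [0.4797, 0.2641, 0.1374]
orientation: [180.0, -0.0, 100.6]
force: [-0.3, -1.0, -0.1]
opening: 0.0438
clock: 5.9
tool_pos: [0.4779, 0.2623, 0.054]
orientation: [-179.7, 0.2, 100.5]
force: [-0.8, -0.8, -0.9]
opening: 0.0441
clock: 6.32
tool_pos: [0.4801, 0.2645, 0.0584]
orientation: [179.9, -0.1, 100.6]
force: [-0.1, -0.1, -0.5]
opening: 0.0166
clock: 6.73
tool_pos: [0.48, 0.2643, 0.0583]
orientation: [179.9, -0.0, 100.6]
force: [-0.7, -1.1, 6.9]
opening: 0.0139
clock: 6.98
tool_pos: [0.48, 0.2643, 0.0583]
orientation: [179.9, -0.0, 100.6]
force: [-1.6, -0.8, 5.8]
opening: 0.014
```

```bash

python3 -m handwheel '[[[0,0,-0.1],[0,0,0]],[[0,0,-0.2],[0,0,0]],[[0,0,-0.3],[0,0,0]],[[0,0,-0.4],[0,0,0]],[[0,0,-0.5],[0,0,0]]]'
python3 -m handwheel '[[[0,-0.1,0],[0,0,0]],[[0,-0.2,0],[0,0,0]],[[0,-0.3,0.05],[0,0,0]],[[0,-0.3,0.1],[0,0,0]],[[0,-0.3,0.1],[0,0,0]]]'
python3 - <<'E'
from h import *
print(get_obs()['force'],get_obs()['moment'])
plan([((.426,.104,.115),93.85),((.5813,.1148,.115),93.85)])
s=snap('side')
cv2.imwrite('pics/side2c.png',cv2.resize(s['color'][120:320,180:460,::-1],None,fx=2.5,fy=2.5))
E
```

```text
clock: 7.4
tool_pos: [0.4792, 0.2637, 0.1581]
orientation: [-180.0, 0.0, 100.6]
force: [-0.2, -0.2, -2.2]
opening: 0.0135
clock: 7.82
tool_pos: [0.4191, 0.252, 0.1359]
orientation: [-179.9, 0.1, 100.6]
force: [0.2, -0.0, -1.2]
opening: 0.0139
[ 0.1757614  -0.01527427 -1.15741315] [-0.05159513 -0.05393626  0.06946994]
at [0.4191 0.252  0.1359] [-1.7987e+02  6.0000e-02  1.0061e+02] t 7.8
[[-0.734,-0.102,0.106],[-0.0003,0.0002,0.0188]] minrows 3.6
[[0.002,0.778,-0.001],[-0.0,-0.0,-0.0]] minrows 3.7
```

View pics/side2c.png

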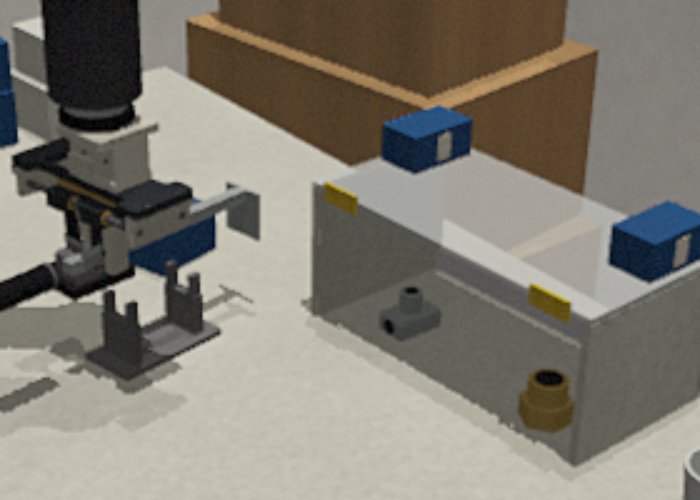

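The hook is held level, its blade at (245,210) in the crop, and the fittings are unmoved at (410,310) and (547,400). Next I go to the valve.

```bash

python3 -m handwheel '[[[-0.18,-0.025,0.026],[0,0,0.005]],[[-0.36,-0.05,0.05],[0,0,0.01]],[[-0.54,-0.075,0.08],[0,0,0.015]],[[-0.734,-0.102,0.106],[0,0,0.0188]],[[-0.734,-0.102,0.106],[0,0,0.0188]]]'
python3 -m handwheel '[[[0,0,0],[0,0,0]],[[0,0,0],[0,0,0]],[[0,0,0],[0,0,0]]]'
python3 - <<'E'
from h import *
plan([((.5813,.1148,.115),93.85),((.5813,.1148,.056),93.85)])
s=snap('top'); w=cloud(s); Z=w[...,2]; V,U=np.mgrid[0:480,0:640]
m=(Z>.09)&(Z<.15)&(w[...,0]>.49)&(w[...,0]<.66)&(w[...,1]>.06)&(w[...,1]<.2)&(s['color'].min(-1)>60)
q=w[m]; print(len(q)); 
for a in np.arange(.5,.66,.02):
    k=q[abs(q[:,0]-a)<.01]
    if len(k): print(round(a,2),np.median(k,0),k[:,1].min(),k[:,1].max())
E
```

```text
clock: 8.28
tool_pos: [0.4263, 0.0997, 0.1151]
orientation: [-179.8, 0.1, 93.5]
force: [-1.6, -0.8, -2.5]
opening: 0.0141
clock: 8.53
tool_pos: [0.4285, 0.1058, 0.1166]
orientation: [179.9, -0.0, 93.8]
force: [1.1, 0.1, -2.0]
opening: 0.0135
at [0.4285 0.1058 0.1166] [ 1.7995e+02 -2.0000e-02  9.3840e+01] t 8.5
[[-0.007,0.765,0.008],[0.0001,-0.0001,-0.0]] minrows 3.7
[[0.001,-0.0,0.295],[0.0,0.0,-0.0]] minrows 1.4
189
0.54 [0.5487185  0.10956831 0.12437428] 0.10823575793482412 0.11090086274001533
0.56 [0.55932884 0.11563155 0.12610137] 0.10798115065466954 0.12126709573149701
0.58 [0.58090851 0.11555109 0.12666079] 0.1098864093506567 0.12333700496245853
0.6 [0.59968175 0.1176035  0.12577495] 0.10995880288134283 0.12315657299916481
0.62 [0.62393654 0.11965473 0.1260139 ] 0.09596988988307369 0.14378546774805992
0.64 [0.63161071 0.10113938 0.12516464] 0.09585203614255557 0.12522005590038687
```

```bash

python3 -m handwheel '[[[0,0.05,0],[0,0,0]],[[0,0.15,0],[0,0,0]],[[0,0.25,0],[0,0,0]],[[0,0.35,0],[0,0,0]],[[0,0.45,0],[0,0,0]]]'
python3 -m handwheel '[[[-0.007,0.1,0],[0,0,0]],[[-0.007,0.2,0],[0,0,0]],[[-0.007,0.28,0],[0,0,0]],[[-0.007,0.315,0],[0,0,0]],[[-0.007,0.315,0],[0,0,0]]]'
python3 -m handwheel '[[[0,0,0],[0,0,0]],[[0,0,0],[0,0,0]],[[0,0,0],[0,0,0]]]'
python3 - <<'E'
from h import *
plan([((.5813,.1148,.056),93.85),((.4247,.1043,.056),93.85)])
s=snap('side');t=snap('top')
o=np.zeros((400,760,3),np.uint8)
o[:400,:400]=cv2.resize(s['color'][160:320,280:440],(400,400)); o[:320,400:]=cv2.resize(t['color'][160:240,250:340],(360,320))
cv2.imwrite('pics/p3.png',o[:,:,::-1])
E
```

```text
clock: 9.0
tool_pos: [0.5191, 0.1121, 0.1161]
orientation: [180.0, -0.0, 93.9]
force: [0.9, 0.2, -3.1]
opening: 0.0136
clock: 9.42
tool_pos: [0.582, 0.1146, 0.1155]
orientation: [-180.0, 0.0, 93.9]
force: [-0.0, 0.1, -2.3]
opening: 0.0136
clock: 9.67
tool_pos: [0.5796, 0.1139, 0.1162]
orientation: [-180.0, -0.0, 93.8]
force: [0.2, -0.5, -2.5]
opening: 0.0137
at [0.5796 0.1139 0.1162] [-179.98   -0.     93.85] t 9.7
[[0.004,0.009,0.301],[-0.0,-0.0,-0.0]] minrows 1.4
[[0.0,-0.785,0.0],[-0.0,-0.0,-0.0]] minrows 3.8
```

View pics/p3.png

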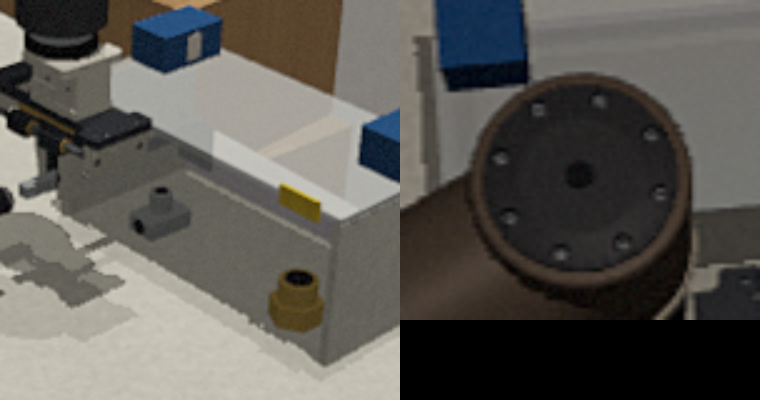

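The side view shows the valve at (160,210) with the dark blade above and behind it at (190,155). Top is blocked by the arm. Now lower and pull.

```bash

python3 -m handwheel '[[[0.004,0.009,0.06],[0,0,0]],[[0.004,0.009,0.13],[0,0,0]],[[0.004,0.009,0.2],[0,0,0]],[[0.004,0.009,0.26],[0,0,0]],[[0.004,0.009,0.301],[0,0,0]]]'
python3 -m handwheel '[[[0,0,0],[0,0,0]],[[0,-0.03,0],[0,0,0]],[[0,-0.06,0],[0,0,0]],[[0,-0.1,0],[0,0,0]],[[0,-0.14,0],[0,0,0]]]'
python3 -m handwheel '[[[0,-0.04,0],[0,0,0]],[[0,-0.08,0],[0,0,0]],[[0,-0.12,0],[0,0,0]],[[0,-0.16,0],[0,0,0]],[[0,-0.2,0],[0,0,0]]]'
python3 -m handwheel '[[[0,-0.04,0],[0,0,0]],[[0,-0.08,0],[0,0,0]],[[0,-0.12,0],[0,0,0]],[[0,-0.16,0],[0,0,0]],[[0,-0.2,0],[0,0,0]]]'
python3 - <<'E'
from h import *
plan([((.4247,.1043,.056),93.85)])
s=snap('side')
cv2.imwrite('pics/p4.png',cv2.resize(s['color'][160:320,240:440,::-1],None,fx=3,fy=3))
E
```

```text
clock: 10.18
tool_pos: [0.5813, 0.1144, 0.0541]
orientation: [-179.9, 0.0, 93.8]
force: [0.1, -1.2, -2.1]
opening: 0.0136
clock: 10.6
tool_pos: [0.5539, 0.113, 0.0567]
orientation: [179.9, -0.0, 93.8]
force: [1.3, -0.1, -2.1]
opening: 0.0136
clock: 11.02
tool_pos: [0.5136, 0.1102, 0.0562]
orientation: [180.0, -0.0, 93.8]
force: [1.8, 0.5, -2.6]
opening: 0.0138
clock: 11.43
tool_pos: [0.4736, 0.1074, 0.056]
orientation: [180.0, -0.0, 93.8]
force: [1.8, -0.6, -1.8]
opening: 0.0137
at [0.4736 0.1074 0.056 ] [179.99  -0.    93.82] t 11.4
[[0.001,-0.245,-0.0],[0.0,-0.0,-0.0001]] minrows 1.2
```

View pics/p4.png

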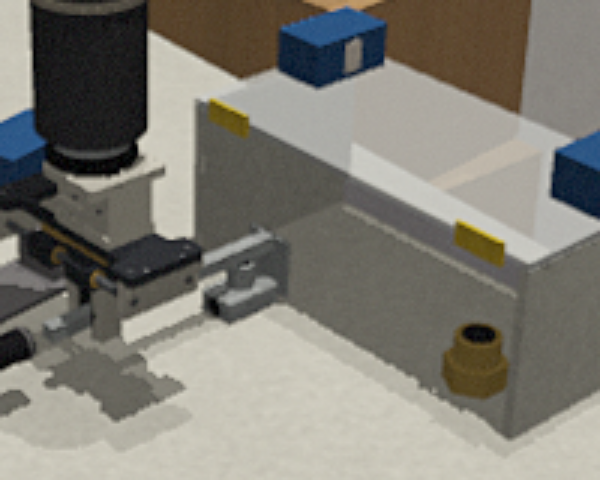

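The valve is following the blade out, at (240,295) in the crop, almost clear of the front edge. I'll finish the pull, lift, and go to the nut.

```bash

python3 -m handwheel '[[[0,-0.04,0],[0,0,0]],[[0,-0.08,0],[0,0,0]],[[0,-0.12,0],[0,0,0]],[[0,-0.18,0],[0,0,0]],[[0,-0.245,0],[0,0,0]]]'
python3 -m handwheel '[[[0,0.02,0],[0,0,0]],[[0,0.04,0],[0,0,0]],[[0,0.04,-0.1],[0,0,0]],[[0,0.04,-0.2],[0,0,0]],[[0,0.04,-0.3],[0,0,0]]]'
python3 -m handwheel '[[[0,0,0],[0,0,0]],[[0,0,0],[0,0,0]],[[0,0,0],[0,0,0]]]'
python3 - <<'E'
from h import *
plan([((.427,-.01,.115),93.85),((.437,-.1173,.115),93.85),((.5768,-.1079,.115),93.85),((.5768,-.1079,.056),93.85),((.438,-.1172,.056),93.85)])
E
```

```text
clock: 11.9
tool_pos: [0.4247, 0.1041, 0.0559]
orientation: [-180.0, 0.0, 93.8]
force: [0.7, 0.2, -2.4]
opening: 0.0137
clock: 12.32
tool_pos: [0.4335, 0.1046, 0.1164]
orientation: [-179.9, 0.1, 93.8]
force: [0.5, 0.1, -2.3]
opening: 0.0132
clock: 12.57
tool_pos: [0.4332, 0.1045, 0.1154]
orientation: [-180.0, 0.0, 93.8]
force: [-0.9, -1.3, -2.6]
opening: 0.0139
at [0.4332 0.1045 0.1154] [-179.96    0.     93.79] t 12.6
[[-0.569,-0.069,0.002],[-0.0001,0.0,-0.0002]] minrows 2.8
[[-0.539,0.014,0.0],[-0.0,0.0,0.0]] minrows 2.6
[[-0.0,0.701,0.0],[-0.0,0.0,0.0]] minrows 3.4
[[-0.0,-0.0,0.295],[-0.0,0.0,0.0]] minrows 1.4
[[0.0,-0.696,0.0],[-0.0,0.0,0.0]] minrows 3.3
```

```bash

python3 -m handwheel '[[[-0.1,-0.02,0],[0,0,0]],[[-0.2,-0.04,0],[0,0,0]],[[-0.3,-0.06,0],[0,0,0]],[[-0.45,-0.069,0],[0,0,0]],[[-0.569,-0.069,0],[0,0,0]]]'
python3 -m handwheel '[[[-0.15,0,0],[0,0,0]],[[-0.3,0.014,0],[0,0,0]],[[-0.45,0.014,0],[0,0,0]],[[-0.539,0.014,0],[0,0,0]],[[-0.539,0.014,0],[0,0,0]]]'
python3 -m handwheel '[[[0,0,0],[0,0,0]],[[0,0,0],[0,0,0]],[[0,0,0],[0,0,0]]]'
python3 - <<'E'
from h import *
plan([((.5768,-.1079,.115),93.85),((.5768,-.1079,.056),93.85),((.438,-.1172,.056),93.85)])
s=snap('side');w=snap('top','top5.png')
C=s['color'].astype(int); V,U=np.mgrid[0:480,0:640]
m=((C[...,0]-C[...,2]>40)&(V>250)&(V<320)&(U>330)&(U<440)).astype(np.uint8)
n,l,st,c=cv2.connectedComponentsWithStats(m)
for i in range(1,n):
    if st[i,4]>25: print(st[i],c[i],ray(s,*c[i],.024))
cv2.imwrite('pics/p5.png',np.hstack([cv2.resize(s['color'][160:320,240:440,::-1],(400,320)),cv2.resize(w['color'][150:290,240:415,::-1],(400,320))]))
E
```

```text
clock: 12.98
tool_pos: [0.4259, -0.0113, 0.1148]
orientation: [-179.9, 0.0, 93.9]
force: [0.8, 0.1, -1.5]
opening: 0.0137
clock: 13.4
tool_pos: [0.4363, -0.1197, 0.1145]
orientation: [-179.8, 0.0, 93.6]
force: [-0.5, -0.7, -2.2]
opening: 0.0137
clock: 13.65
tool_pos: [0.437, -0.1166, 0.1155]
orientation: [-179.9, -0.0, 93.9]
force: [-0.1, 0.4, -1.6]
opening: 0.0141
at [ 0.437  -0.1166  0.1155] [-179.94   -0.     93.85] t 13.7
[[-0.004,0.701,0.002],[-0.0002,-0.0,0.0]] minrows 3.4
[[0.0,-0.001,0.295],[0.0,-0.0,0.0]] minrows 1.4
[[0.001,-0.695,-0.001],[0.0,-0.0,0.0]] minrows 3.3
[388 268  21  25 356] [398.10955056 281.63483146] [ 0.71472432 -0.10828152  0.024     ]
```

View pics/p5.png

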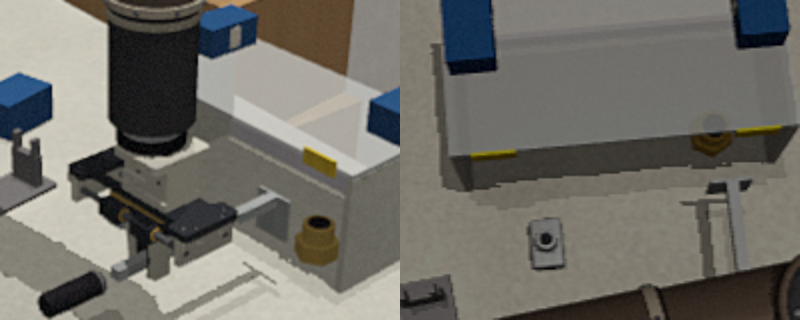

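The valve is out on the open counter, at (545,243) in the right half, and the hook is in front of the nut at (713,135). The nut has not moved.

```bash

python3 -m handwheel '[[[0,0.08,0],[0,0,0]],[[0,0.17,0],[0,0,0]],[[0,0.26,0],[0,0,0]],[[0,0.35,0],[0,0,0]],[[0,0.44,0],[0,0,0]]]'
python3 -m handwheel '[[[-0.004,0.1,0],[0,0,0]],[[-0.004,0.18,0],[0,0,0]],[[-0.004,0.24,0],[0,0,0]],[[-0.004,0.261,0],[0,0,0]],[[-0.004,0.261,0],[0,0,0]]]'
python3 -m handwheel '[[[0,0,0],[0,0,0]],[[0,0,0.08],[0,0,0]],[[0,0,0.15],[0,0,0]],[[0,0,0.22],[0,0,0]],[[0,0,0.297],[0,0,0]]]'
python3 -m handwheel '[[[0,0,0],[0,0,0]],[[0,-0.03,0],[0,0,0]],[[0,-0.06,0],[0,0,0]],[[0,-0.1,0],[0,0,0]],[[0,-0.14,0],[0,0,0]]]'
python3 -m handwheel '[[[0,-0.04,0],[0,0,0]],[[0,-0.08,0],[0,0,0]],[[0,-0.12,0],[0,0,0]],[[0,-0.16,0],[0,0,0]],[[0,-0.2,0],[0,0,0]]]'
python3 - <<'E'
from h import *
plan([((.438,-.1172,.056),93.85)])
s=snap('side')
cv2.imwrite('pics/p6.png',cv2.resize(s['color'][180:320,280:440,::-1],None,fx=3,fy=3))
E
```

```text
clock: 14.17
tool_pos: [0.5259, -0.1103, 0.116]
orientation: [180.0, -0.0, 93.9]
force: [-0.4, -0.9, -2.7]
opening: 0.0137
clock: 14.58
tool_pos: [0.5777, -0.1078, 0.1155]
orientation: [-180.0, 0.0, 93.9]
force: [-0.1, -0.5, -2.1]
opening: 0.0141
clock: 15.0
tool_pos: [0.5764, -0.1084, 0.0566]
orientation: [180.0, -0.0, 93.8]
force: [-0.3, -0.4, -2.5]
opening: 0.014
clock: 15.42
tool_pos: [0.549, -0.1104, 0.0576]
orientation: [179.9, -0.0, 93.8]
force: [0.7, 0.6, -2.1]
opening: 0.0138
clock: 15.83
tool_pos: [0.5088, -0.1131, 0.0568]
orientation: [180.0, -0.0, 93.8]
force: [1.0, 0.4, -2.3]
opening: 0.0136
at [ 0.5088 -0.1131  0.0568] [179.96  -0.    93.82] t 15.8
[[0.003,-0.354,0.004],[0.0001,-0.0,-0.0001]] minrows 1.7
```

View pics/p6.png

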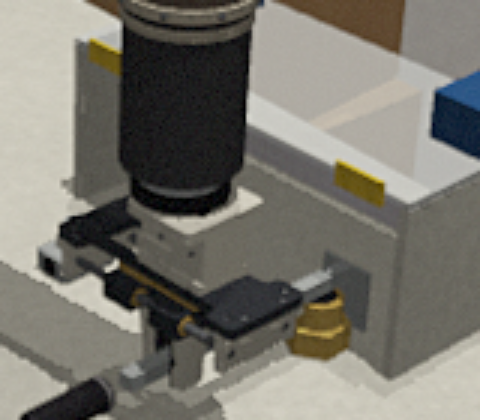

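The nut is also following, at (320,330). I'll finish the pull, lift, and take the hook home.

```bash

python3 -m handwheel '[[[0,-0.04,0],[0,0,0]],[[0,-0.08,0],[0,0,0]],[[0,-0.12,0],[0,0,0]],[[0,-0.16,0],[0,0,0]],[[0,-0.2,0],[0,0,0]]]'
python3 -m handwheel '[[[0,-0.04,0],[0,0,0]],[[0,-0.08,0],[0,0,0]],[[0,-0.12,0],[0,0,0]],[[0,-0.154,0],[0,0,0]],[[0,-0.154,0],[0,0,0]]]'
python3 -m handwheel '[[[0,0.02,0],[0,0,0]],[[0,0.04,0],[0,0,0]],[[0,0.04,-0.15],[0,0,0]],[[0,0.04,-0.3],[0,0,0]],[[0,0.04,-0.4],[0,0,0]]]'
python3 -m handwheel '[[[0,0,0],[0,0,0]],[[0,0,0],[0,0,0]]]'
python3 - <<'E'
from h import *
plan([((.43,.06,.135),93.85),((.42,.2525,.140),100.6),((.4798,.2643,.140),100.6),((.4798,.2643,.0583),100.6)])
E
```

```text
clock: 16.3
tool_pos: [0.4686, -0.1158, 0.0565]
orientation: [-180.0, 0.0, 93.8]
force: [1.1, 0.8, -2.2]
opening: 0.0136
clock: 16.72
tool_pos: [0.4367, -0.118, 0.0565]
orientation: [-179.9, -0.0, 93.8]
force: [-0.7, -0.1, -2.4]
opening: 0.0135
clock: 17.13
tool_pos: [0.4481, -0.1173, 0.1387]
orientation: [179.9, 0.0, 93.8]
force: [0.7, 0.1, -1.1]
opening: 0.0141
clock: 17.3
tool_pos: [0.4479, -0.1171, 0.1374]
orientation: [179.8, -0.0, 93.8]
force: [-0.4, 0.6, -3.4]
opening: 0.0136
at [ 0.4479 -0.1171  0.1374] [ 1.7984e+02 -2.0000e-02  9.3810e+01] t 17.3
[[0.889,-0.031,0.012],[0.0004,-0.0001,-0.0001]] minrows 4.3
[[0.964,0.015,-0.025],[0.0,0.0,-0.0188]] minrows 4.6
[[0.003,0.305,0.0],[0.0,0.0,0.0]] minrows 1.5
[[0.0,-0.0,0.409],[0.0,0.0,0.0]] minrows 2.0
```

```bash

python3 -m handwheel '[[[0.15,-0.01,0],[0,0,0]],[[0.35,-0.02,0],[0,0,0]],[[0.54,-0.03,0],[0,0,0]],[[0.73,-0.03,0],[0,0,0]],[[0.889,-0.031,0.012],[0,0,0]]]'
python3 -m handwheel '[[[0.19,0,0],[0,0,-0.004]],[[0.38,0,-0.01],[0,0,-0.008]],[[0.58,0.015,-0.02],[0,0,-0.012]],[[0.78,0.015,-0.025],[0,0,-0.016]],[[0.964,0.015,-0.025],[0,0,-0.0188]]]'
python3 -m handwheel '[[[0,0,0],[0,0,0]],[[0,0,0],[0,0,0]],[[0,0.1,0],[0,0,0]],[[0,0.2,0],[0,0,0]],[[0,0.3,0],[0,0,0]]]'
python3 -m handwheel '[[[0,0,0],[0,0,0]],[[0,0,0],[0,0,0]],[[0,0,0],[0,0,0]]]'
python3 - <<'E'
from h import *
plan([((.4798,.2643,.095),100.6),((.4798,.2643,.0583),100.6)])
E
```

```text
clock: 17.72
tool_pos: [0.428, 0.0616, 0.1333]
orientation: [-179.9, 0.0, 93.8]
force: [1.2, 0.1, -2.1]
opening: 0.0142
clock: 18.13
tool_pos: [0.4181, 0.2544, 0.138]
orientation: [-179.9, 0.1, 100.7]
force: [0.9, 0.3, -1.7]
opening: 0.0136
clock: 18.55
tool_pos: [0.478, 0.2623, 0.1379]
orientation: [-179.9, 0.1, 100.6]
force: [-0.3, -0.2, -2.1]
opening: 0.0139
clock: 18.8
tool_pos: [0.477, 0.2619, 0.1379]
orientation: [-179.9, 0.1, 100.5]
force: [-0.1, -0.8, -2.1]
opening: 0.0136
at [0.477  0.2619 0.1379] [-1.7986e+02  8.0000e-02  1.0050e+02] t 18.8
[[0.01,0.016,0.214],[-0.0004,0.0002,-0.0003]] minrows 1.0
[[-0.0,0.0,0.184],[0.0,0.0,0.0]] minrows 0.9
```

```bash

python3 -m handwheel '[[[0.01,0.016,0.05],[0,0,0]],[[0.01,0.016,0.1],[0,0,0]],[[0.01,0.016,0.16],[0,0,0]],[[0.01,0.016,0.214],[0,0,0]],[[0.01,0.016,0.214],[0,0,0]]]'
python3 -m handwheel '[[[0,0,0.04],[0,0,0]],[[0,0,0.09],[0,0,0]],[[0,0,0.13],[0,0,0]],[[0,0,0.16],[0,0,0]],[[0,0,0.182],[0,0,0]]]'
python3 -m handwheel '[[[0,0,0],[0,0,0]],[[0,0,0],[0,0,0]],[[0,0,0],[0,0,0]]]'
python3 -c "
from h import *
plan([((.4798,.2643,.0583),100.6)])"
```

```text
clock: 19.22
tool_pos: [0.4788, 0.2646, 0.0934]
orientation: [-179.8, 0.1, 100.6]
force: [-0.3, -0.7, -3.1]
opening: 0.0137
clock: 19.63
tool_pos: [0.4803, 0.2656, 0.059]
orientation: [-180.0, 0.0, 100.6]
force: [0.0, 0.3, -1.3]
opening: 0.0137
clock: 19.88
tool_pos: [0.4808, 0.2661, 0.0603]
orientation: [180.0, -0.0, 100.6]
force: [0.1, -0.2, -2.4]
opening: 0.0138
at [0.4808 0.2661 0.0603] [ 1.7997e+02 -1.0000e-02  1.0059e+02] t 19.9
[[-0.008,-0.006,0.01],[0.0001,-0.0,-0.0]] minrows 0.1
```

Still 2 mm up with no contact, so I'll nudge down, release and retreat, then look at the whole scene.

```bash

python3 -m handwheel '[[[-0.008,-0.006,0.01],[0,0,0]],[[-0.008,-0.006,0.012],[0,0,0]],[[-0.008,-0.006,0.012],[0,0,0]],[[-0.008,-0.006,0.012],[0,0,0]]]'
python3 -m handwheel '[[[0,0,0],[0,0,0]],[[0,0,0],[0,0,0]],[[0,0,0],[0,0,0]],[[0,0,0],[0,0,0]],[[0,0,0],[0,0,0]]]' 0
python3 -m handwheel '[[[0,0,0],[0,0,0]],[[0,0,0],[0,0,0]],[[0,0,0],[0,0,0]],[[0,0,0],[0,0,0]],[[0,0,0],[0,0,0]]]'
python3 -m handwheel '[[[0,0,-0.1],[0,0,0]],[[0,0,-0.25],[0,0,0]],[[0,0,-0.4],[0,0,0]],[[0,0,-0.6],[0,0,0]],[[0,0,-0.8],[0,0,0]]]'
python3 -m handwheel '[[[-0.1,0,0],[0,0,0]],[[-0.3,0,0],[0,0,0]],[[-0.5,0,0],[0,0,0]],[[-0.7,0,0],[0,0,0]],[[-0.9,0,0],[0,0,0]]]' -1
python3 -c "
from h import *
s=snap('top','top7.png');snap('side','side7.png')"
```

```text
clock: 20.22
tool_pos: [0.48, 0.2643, 0.0583]
orientation: [179.9, -0.0, 100.6]
force: [-1.7, -0.5, 6.4]
opening: 0.0139
clock: 20.63
tool_pos: [0.4796, 0.264, 0.0574]
orientation: [-180.0, 0.0, 100.6]
force: [-0.7, -0.4, 0.7]
opening: 0.0407
clock: 21.05
tool_pos: [0.4797, 0.2641, 0.0576]
orientation: [180.0, -0.0, 100.6]
force: [0.2, -1.1, 0.6]
opening: 0.0439
clock: 21.47
tool_pos: [0.4791, 0.2635, 0.2188]
orientation: [-179.9, 0.0, 100.6]
force: [0.5, 1.5, -0.3]
opening: 0.044
clock: 21.88
tool_pos: [0.5126, 0.0856, 0.2179]
orientation: [180.0, -0.0, 100.6]
force: [-0.0, -1.0, -0.2]
opening: 0.0719
```

View pics/top7.png

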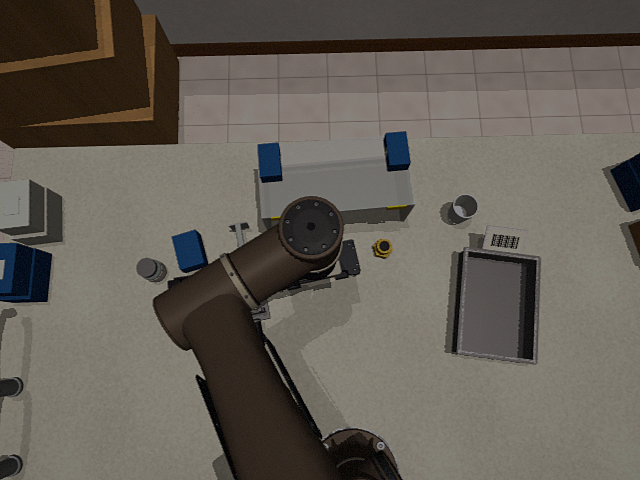

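Nut at (383,247), in the open. The tote is empty at (497,305). The arm hides the valve and the hook. I'll measure the nut now and go to it.

```bash
python3 - <<'E'
from h import *
np.set_printoptions(precision=4,suppress=True)
s=snap('top');C=s['color'].astype(int);w=cloud(s)
V,U=np.mgrid[0:480,0:640]
m=(C[...,0]-C[...,2]>25)&(V>225)&(V<270)&(U>360)&(U<410)
q=w[m]; print(m.sum(),'all',np.nanmean(q,0),cv2.minAreaRect((q[:,:2]*1000).astype(np.float32)))
t=q[q[:,2]>.04]; print('top',len(t),(t.min(0)+t.max(0))/2,t.max(0)-t.min(0))
c=(w[...,2]>.04)&(w[...,2]<.056)&(V>230)&(V<262)&(U>368)&(U<400); print('collar ray',ray(s,U[c].mean(),V[c].mean(),.048))
S=snap('side');D=S['color'].astype(int)
m=((D[...,0]-D[...,2]>40)&(V>250)&(V<340)&(U>330)&(U<430)).astype(np.uint8)
n,l,st,cc=cv2.connectedComponentsWithStats(m)
for i in range(1,n):
    if st[i,4]>60: print('side',st[i],cc[i],ray(S,*cc[i],.026))
h=m.astype(bool)
cv2.imwrite('pics/p8.png',np.hstack([cv2.resize(S['color'][180:340,260:420,::-1],(400,400)),cv2.resize(s['color'][225:270,360:405,::-1],(400,400))]))
E
```

```text
203 all [ 0.6014 -0.1071  0.0331] ((607.5726928710938, -112.11079406738281), (49.89917755126953, 60.521392822265625), 42.931705474853516)
top 94 [ 0.6049 -0.1085  0.0463] [0.0406 0.0376 0.0096]
collar ray [ 0.6051 -0.1083  0.048 ]
side [356 285  23  26 410] [366.6049 299.2634] [ 0.5951 -0.1217  0.026 ]
```

View pics/p8.png

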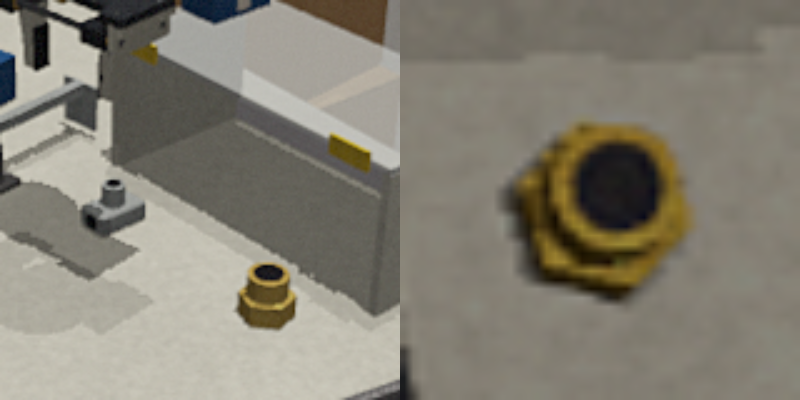

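In the side half the valve is at (112,207), out and upright, and the nut at (267,295). The top half shows the nut's collar clearly. Nut axis ≈ (0.605, −0.1085): I'll grip it by its collar, keeping the tips above the 24 mm hexagon.

```bash
python3 - <<'E'
from h import *
plan([((.605,-.1085,.14),93.85),((.605,-.1085,.042),93.85)])
E
```

```text
at [0.5128 0.086  0.2176] [ 1.7999e+02 -1.0000e-02  1.0043e+02] t 22.1
[[-1.04,0.277,0.388],[0.0,-0.0,0.0183]] minrows 5.5
[[0.0,0.0,0.49],[0.0,-0.0,-0.0]] minrows 2.4
```

```bash

python3 -m handwheel '[[[-0.2,0.05,0],[0,0,0.004]],[[-0.4,0.1,0.05],[0,0,0.008]],[[-0.6,0.15,0.1],[0,0,0.012]],[[-0.8,0.2,0.15],[0,0,0.0183]],[[-0.9,0.24,0.2],[0,0,0.0183]]]'
python3 -m handwheel '[[[0,0,0],[0,0,0]],[[0,0,0],[0,0,0]],[[0,0,0],[0,0,0]]]'
python3 - <<'E'
from h import *
plan([((.605,-.1085,.14),93.85),((.605,-.1085,.042),93.85)])
E
```

```text
clock: 22.5
tool_pos: [0.5942, -0.0825, 0.1771]
orientation: [180.0, 0.0, 93.9]
force: [0.1, 0.7, 0.4]
opening: 0.0879
clock: 22.75
tool_pos: [0.593, -0.0799, 0.1774]
orientation: [-180.0, -0.0, 94.0]
force: [0.2, 0.1, 0.3]
opening: 0.088
at [ 0.593  -0.0799  0.1774] [-179.97   -0.     94.04] t 22.8
[[-0.147,0.05,0.187],[-0.0001,-0.0,0.0005]] minrows 1.2
[[0.0,-0.0,0.49],[0.0,-0.0,0.0]] minrows 2.3
```

```bash

python3 -m handwheel '[[[-0.05,0.02,0.05],[0,0,0]],[[-0.1,0.04,0.1],[0,0,0]],[[-0.147,0.05,0.187],[0,0,0]],[[-0.147,0.05,0.187],[0,0,0]],[[-0.147,0.05,0.187],[0,0,0]]]'
python3 -m handwheel '[[[0,0,0],[0,0,0]],[[0,0,0],[0,0,0]]]'
cat >> h.py <<'E'
def nutside():
    S=snap('side');D=S['color'].astype(int);V,U=np.mgrid[0:480,0:640]
    m=((D[...,0]-D[...,2]>40)&(V>250)&(V<340)&(U>330)&(U<430)).astype(np.uint8)
    n,l,st,cc=cv2.connectedComponentsWithStats(m)
    for i in range(1,n):
        if st[i,4]>60: print('side nut',st[i],cc[i])
E
python3 - <<'E'
from h import *
nutside()
plan([((.605,-.1085,.042),93.85)])
E
```

```text
clock: 23.17
tool_pos: [0.6043, -0.1098, 0.1389]
orientation: [-179.9, 0.0, 94.0]
force: [0.6, 0.6, -0.1]
opening: 0.0874
clock: 23.33
tool_pos: [0.6054, -0.1092, 0.1409]
orientation: [179.9, 0.0, 94.0]
force: [0.7, 1.4, 0.4]
opening: 0.0879
side nut [355 285  23  26 394] [366.45431472 299.9213198 ]
at [ 0.6054 -0.1092  0.141 ] [179.92   0.    94.03] t 23.4
[[0.004,-0.003,0.495],[0.0002,0.0,0.0005]] minrows 2.4
```

Nut unmoved. Descend, grip and lift.

```bash

python3 -m handwheel '[[[0.004,-0.003,0.1],[0,0,0]],[[0.004,-0.003,0.2],[0,0,0]],[[0.004,-0.003,0.3],[0,0,0]],[[0.004,-0.003,0.4],[0,0,0]],[[0.004,-0.003,0.49],[0,0,0]]]'
python3 -m handwheel '[[[0,0,0],[0,0,0]],[[0,0,0],[0,0,0]],[[0,0,0],[0,0,0]],[[0,0,0],[0,0,0]],[[0,0,0],[0,0,0]]]' 1
python3 -m handwheel '[[[0,0,0],[0,0,0]],[[0,0,0],[0,0,0]],[[0,0,0],[0,0,0]],[[0,0,0],[0,0,0]],[[0,0,0],[0,0,0]]]'
python3 -m handwheel '[[[0,0,0],[0,0,0]],[[0,0,0],[0,0,0]],[[0,0,0],[0,0,0]],[[0,0,0],[0,0,0]],[[0,0,0],[0,0,0]]]'
python3 -m handwheel '[[[0,0,-0.1],[0,0,0]],[[0,0,-0.2],[0,0,0]],[[0,0,-0.3],[0,0,0]],[[0,0,-0.4],[0,0,0]],[[0,0,-0.5],[0,0,0]]]'
python3 -c "
from h import *
plan([((.56,-.26,.155),88),((.485,-.4146,.155),80.8),((.485,-.4146,.050),80.8)])"
```

```text
clock: 23.8
tool_pos: [0.6047, -0.1085, 0.042]
orientation: [179.9, -0.0, 94.0]
force: [-0.1, 0.5, -0.1]
opening: 0.0879
clock: 24.22
tool_pos: [0.6053, -0.1087, 0.0437]
orientation: [179.9, -0.0, 94.0]
force: [-0.7, -0.2, 0.5]
opening: 0.0601
clock: 24.63
tool_pos: [0.6046, -0.1089, 0.0427]
orientation: [180.0, 0.0, 94.0]
force: [-0.4, 0.8, 6.2]
opening: 0.0412
clock: 25.05
tool_pos: [0.6046, -0.1089, 0.0427]
orientation: [180.0, 0.0, 94.0]
force: [-1.0, 0.2, 5.3]
opening: 0.0414
clock: 25.47
tool_pos: [0.6038, -0.1088, 0.1424]
orientation: [-179.9, -0.0, 94.0]
force: [0.3, 0.3, -1.5]
opening: 0.0413
at [ 0.6038 -0.1088  0.1424] [-1.7993e+02 -2.0000e-02  9.3980e+01] t 25.5
[[-0.739,-0.271,-0.063],[-0.0002,-0.0,0.0166]] minrows 3.8
[[-0.786,-0.348,0.0],[0.0,-0.0,0.02]] minrows 4.1
[[0.0,-0.0,0.525],[-0.0,-0.0,0.0]] minrows 2.5
```

```bash

python3 -m handwheel '[[[-0.14,-0.06,-0.02],[0,0,0.004]],[[-0.29,-0.12,-0.04],[0,0,0.008]],[[-0.44,-0.18,-0.063],[0,0,0.012]],[[-0.59,-0.23,-0.063],[0,0,0.0166]],[[-0.739,-0.271,-0.063],[0,0,0.0166]]]'
python3 -m handwheel '[[[-0.16,-0.07,0],[0,0,0.005]],[[-0.32,-0.14,0],[0,0,0.01]],[[-0.48,-0.21,0],[0,0,0.015]],[[-0.64,-0.28,0],[0,0,0.02]],[[-0.786,-0.348,0],[0,0,0.02]]]'
python3 -m handwheel '[[[0,0,0],[0,0,0]],[[0,0,0],[0,0,0]],[[0,0,0],[0,0,0]]]'
python3 - <<'E'
from h import *
plan([((.485,-.4146,.050),80.8)])
s=snap('top');w=cloud(s);V,U=np.mgrid[0:480,0:640]
# valve: chrome patch near (303,256)
m=(w[...,2]>.014)&(w[...,2]<.06)&(U>280)&(U<345)&(V>230)&(V<290)
q=w[m];print('valve',len(q),np.median(q,0),cv2.minAreaRect((q[:,:2]*1000).astype(np.float32)))
t=m&(w[...,2]>.036);print('stub',t.sum(),ray(s,U[t].mean(),V[t].mean(),.048))
b=m&(w[...,2]<.032);r=np.array([ray(s,u,v,.024) for u,v in zip(U[m],V[m])]);print(cv2.minAreaRect((r[:,:2]*1000).astype(np.float32)))
cv2.imwrite('pics/p9.png',np.hstack([cv2.resize(s['color'][230:290,280:340,::-1],(400,400)),cv2.resize(s['color'][180:380,400:600,::-1],(400,400))]))
E
```

```text
clock: 25.88
tool_pos: [0.5596, -0.2611, 0.1547]
orientation: [-180.0, -0.0, 87.9]
force: [0.0, 1.0, -2.6]
opening: 0.0414
clock: 26.3
tool_pos: [0.4842, -0.4161, 0.154]
orientation: [-179.9, -0.0, 80.7]
force: [0.9, 0.3, -1.5]
opening: 0.0407
clock: 26.55
tool_pos: [0.4851, -0.4147, 0.1541]
orientation: [-179.9, -0.0, 80.8]
force: [0.7, 0.3, -1.9]
opening: 0.0416
at [ 0.4851 -0.4147  0.1541] [-1.7995e+02 -4.0000e-02  8.0760e+01] t 26.6
[[0.0,-0.0,0.52],[-0.0001,-0.0001,-0.0001]] minrows 2.5
valve 299 [0.58441521 0.11690592 0.02374092] ((588.2738037109375, 117.82565307617188), (63.33209228515625, 39.78974533081055), 3.848954916000366)
stub 69 [0.5873034  0.11790497 0.048     ]
((586.7980346679688, 117.65616607666016), (62.55117416381836, 39.649051666259766), 3.760981798171997)
```

View pics/p9.png

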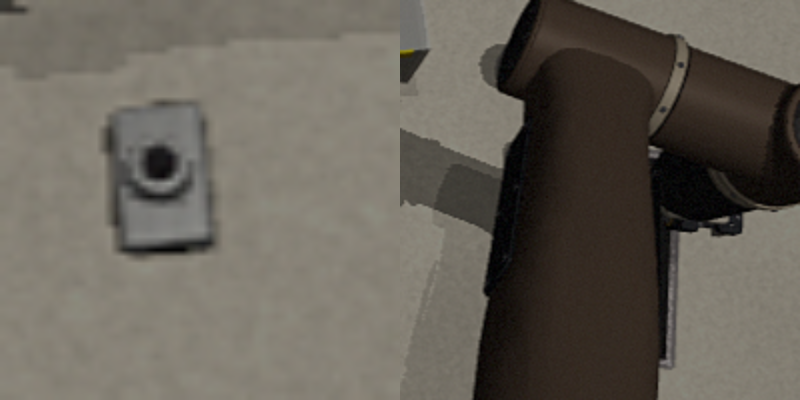

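Valve at (.587, .118), yaw 3.8°, and 62.6×39.7 mm, matching its given size. The arm hides the tote. Lower and release the nut.

```bash

python3 -m handwheel '[[[0,0,0.1],[0,0,0]],[[0,0,0.2],[0,0,0]],[[0,0,0.3],[0,0,0]],[[0,0,0.38],[0,0,0]],[[0,0,0.44],[0,0,0]]]'
python3 -m handwheel '[[[0,0,0.03],[0,0,0]],[[0,0,0.05],[0,0,0]],[[0,0,0.07],[0,0,0]],[[0,0,0.08],[0,0,0]],[[0,0,0.08],[0,0,0]]]'
python3 -m handwheel '[[[0,0,0],[0,0,0]],[[0,0,0],[0,0,0]],[[0,0,0],[0,0,0]],[[0,0,0],[0,0,0]],[[0,0,0],[0,0,0]]]' -0.5
python3 -m handwheel '[[[0,0,0],[0,0,0]],[[0,0,-0.05],[0,0,0]],[[0,0,-0.15],[0,0,0]],[[0,0,-0.3],[0,0,0]],[[0,0,-0.5],[0,0,0]]]'
python3 -m handwheel '[[[0,0,0],[0,0,0]],[[0,0,0],[0,0,0]]]'
python3 -c "
from h import *
plan([((.5,-.3,.17),86),((.52,-.1,.17),93.8),((.587,.06,.17),93.8),((.587,.1178,.13),93.8),((.587,.1178,.022),93.8)])"
```

```text
clock: 27.02
tool_pos: [0.4858, -0.4132, 0.0651]
orientation: [-179.9, -0.0, 80.9]
force: [-0.1, 0.1, -1.5]
opening: 0.0413
clock: 27.43
tool_pos: [0.4859, -0.4148, 0.051]
orientation: [180.0, 0.0, 80.8]
force: [0.4, 0.6, -1.2]
opening: 0.0412
clock: 27.85
tool_pos: [0.4858, -0.4149, 0.0512]
orientation: [180.0, 0.0, 80.8]
force: [0.6, 0.4, -0.6]
opening: 0.0642
clock: 28.27
tool_pos: [0.4841, -0.4139, 0.15]
orientation: [-179.7, -0.1, 80.8]
force: [1.2, -0.7, -0.1]
opening: 0.0658
clock: 28.43
tool_pos: [0.4872, -0.4157, 0.1548]
orientation: [179.6, 0.1, 80.8]
force: [0.6, -0.2, -1.4]
opening: 0.066
at [ 0.4872 -0.4157  0.1548] [1.7965e+02 1.2000e-01 8.0840e+01] t 28.4
[[0.581,-0.028,-0.078],[0.001,0.0004,-0.0143]] minrows 2.8
[[1.005,0.029,0.001],[-0.0,-0.0,-0.0217]] minrows 4.8
[[0.776,0.388,-0.0],[-0.0,-0.0,0.0]] minrows 4.2
[[0.288,0.019,0.2],[-0.0,-0.0,0.0]] minrows 1.7
[[-0.0,-0.0,0.54],[-0.0,-0.0,0.0]] minrows 2.6
```

```bash

python3 -m handwheel '[[[0.14,-0.01,-0.02],[0,0,-0.004]],[[0.28,-0.02,-0.04],[0,0,-0.008]],[[0.44,-0.028,-0.07],[0,0,-0.0143]],[[0.581,-0.028,-0.078],[0,0,-0.0143]]]'
python3 -m handwheel '[[[0.2,0.01,0],[0,0,-0.005]],[[0.4,0.02,0],[0,0,-0.01]],[[0.6,0.03,0],[0,0,-0.015]],[[0.8,0.03,0],[0,0,-0.02]],[[1,0.03,0],[0,0,-0.0217]]]'
python3 -m handwheel '[[[0.19,0.1,0],[0,0,0]],[[0.38,0.2,0],[0,0,0]],[[0.57,0.3,0],[0,0,0]],[[0.776,0.388,0],[0,0,0]],[[0.776,0.388,0],[0,0,0]]]'
python3 -m handwheel '[[[0.1,0.01,0.05],[0,0,0]],[[0.2,0.019,0.1],[0,0,0]],[[0.288,0.019,0.2],[0,0,0]],[[0.288,0.019,0.2],[0,0,0]],[[0.288,0.019,0.2],[0,0,0]]]'
python3 -m handwheel '[[[0,0,0],[0,0,0]],[[0,0,0],[0,0,0]]]'
python3 - <<'E'
from h import *
plan([((.587,.1178,.020),93.8)])
s=snap('top');w=cloud(s);V,U=np.mgrid[0:480,0:640]
S=snap('side'); ws=cloud(S)
m=(ws[...,2]>.03)&(ws[...,2]<.054)&(abs(ws[...,0]-.587)<.05)&(abs(ws[...,1]-.118)<.06)
print('side stub pts',m.sum(),np.median(ws[m],0) if m.sum() else '')
m=(w[...,2]>.02)&(w[...,2]<.078)&(w[...,0]<.57)&(U>462)&(U<534)&(V>258)&(V<352)&(s['color'][...,0].astype(int)-s['color'][...,2]>25)
print('nut in tote',m.sum(),np.median(w[m],0))
E
```

```text
clock: 28.77
tool_pos: [0.4982, -0.2979, 0.1667]
orientation: [-180.0, -0.0, 86.1]
force: [1.1, 0.6, -0.3]
opening: 0.0658
clock: 29.18
tool_pos: [0.5181, -0.0983, 0.1661]
orientation: [-180.0, -0.0, 93.9]
force: [1.5, 1.1, 1.2]
opening: 0.066
clock: 29.6
tool_pos: [0.5877, 0.0648, 0.1659]
orientation: [180.0, -0.0, 94.0]
force: [0.1, -0.7, -0.7]
opening: 0.0659
clock: 30.02
tool_pos: [0.5847, 0.1178, 0.1249]
orientation: [-179.8, 0.1, 93.9]
force: [-0.7, -0.3, 0.5]
opening: 0.0657
clock: 30.18
tool_pos: [0.5861, 0.1171, 0.127]
orientation: [180.0, -0.0, 93.8]
force: [0.2, -0.2, -0.1]
opening: 0.0657
at [0.5861 0.1171 0.127 ] [179.96  -0.    93.76] t 30.2
[[0.003,0.004,0.535],[0.0001,-0.0,-0.0001]] minrows 2.6
side stub pts 84 [0.58090814 0.1107248  0.04217881]
nut in tote 199 [ 0.48469145 -0.40489116  0.04025949]
```

The nut is in the tote and the valve has not moved. Grip the valve.

```bash

python3 -m handwheel '[[[0.003,0.004,0.12],[0,0,0]],[[0.003,0.004,0.24],[0,0,0]],[[0.003,0.004,0.36],[0,0,0]],[[0.003,0.004,0.46],[0,0,0]],[[0.003,0.004,0.535],[0,0,0]]]'
python3 -m handwheel '[[[0,0,0],[0,0,0]],[[0,0,0],[0,0,0]],[[0,0,0],[0,0,0]],[[0,0,0],[0,0,0]],[[0,0,0],[0,0,0]]]' 1
python3 -m handwheel '[[[0,0,0],[0,0,0]],[[0,0,0],[0,0,0]],[[0,0,0],[0,0,0]],[[0,0,0],[0,0,0]],[[0,0,0],[0,0,0]]]'
python3 -m handwheel '[[[0,0,-0.1],[0,0,0]],[[0,0,-0.25],[0,0,0]],[[0,0,-0.4],[0,0,0]],[[0,0,-0.55],[0,0,0]],[[0,0,-0.68],[0,0,0]]]'
python3 -m handwheel '[[[0,0,0],[0,0,0]],[[0,0,0],[0,0,0]]]'
python3 -c "
from h import *
plan([((.53,-.04,.155),93.8),((.46,-.2,.155),88),((.42,-.33,.155),80.8),((.398,-.40,.155),80.8),((.398,-.40,.028),80.8)])"
```

```text
clock: 30.7
tool_pos: [0.5863, 0.1174, 0.0182]
orientation: [-180.0, 0.0, 93.7]
force: [0.9, -0.2, 0.8]
opening: 0.0657
clock: 31.12
tool_pos: [0.5875, 0.1185, 0.0209]
orientation: [179.9, -0.0, 93.8]
force: [-1.1, -0.7, 3.0]
opening: 0.0399
clock: 31.53
tool_pos: [0.5875, 0.1185, 0.0209]
orientation: [179.9, -0.0, 93.8]
force: [-1.0, -0.5, 7.2]
opening: 0.0395
clock: 31.95
tool_pos: [0.5864, 0.1183, 0.1575]
orientation: [180.0, -0.0, 93.8]
force: [0.0, 0.1, -2.2]
opening: 0.0401
clock: 32.12
tool_pos: [0.5872, 0.1188, 0.1572]
orientation: [179.8, -0.1, 93.8]
force: [0.3, 0.0, -3.1]
opening: 0.0397
at [0.5872 0.1188 0.1572] [ 1.7981e+02 -1.1000e-01  9.3780e+01] t 32.1
[[-0.773,-0.338,0.009],[0.0005,-0.0003,-0.0001]] minrows 4.0
[[-0.775,-0.402,-0.001],[0.0,-0.0,0.0162]] minrows 4.2
[[-0.657,-0.177,0.0],[0.0,-0.0,0.02]] minrows 3.3
[[-0.363,-0.053,0.0],[0.0,-0.0,-0.0]] minrows 1.8
[[-0.0,0.0,0.635],[0.0,-0.0,-0.0]] minrows 3.0
```

```bash

python3 -m handwheel '[[[-0.15,-0.07,0],[0,0,0]],[[-0.3,-0.14,0],[0,0,0]],[[-0.45,-0.2,0],[0,0,0]],[[-0.62,-0.27,0],[0,0,0]],[[-0.773,-0.338,0],[0,0,0]]]'
python3 -m handwheel '[[[-0.15,-0.08,0],[0,0,0.004]],[[-0.3,-0.16,0],[0,0,0.008]],[[-0.45,-0.24,0],[0,0,0.012]],[[-0.62,-0.32,0],[0,0,0.0162]],[[-0.775,-0.402,0],[0,0,0.0162]]]'
python3 -m handwheel '[[[-0.15,-0.04,0],[0,0,0.005]],[[-0.3,-0.08,0],[0,0,0.01]],[[-0.45,-0.12,0],[0,0,0.015]],[[-0.657,-0.177,0],[0,0,0.02]],[[-0.657,-0.177,0],[0,0,0.02]]]'
python3 -m handwheel '[[[-0.12,-0.02,0],[0,0,0]],[[-0.24,-0.04,0],[0,0,0]],[[-0.363,-0.053,0],[0,0,0]],[[-0.363,-0.053,0],[0,0,0]],[[-0.363,-0.053,0],[0,0,0]]]'
python3 -m handwheel '[[[0,0,0],[0,0,0]],[[0,0,0],[0,0,0]]]'
python3 -c "
from h import *
plan([((.398,-.40,.029),80.8)])"
```

```text
clock: 32.53
tool_pos: [0.5273, -0.0419, 0.1538]
orientation: [-179.8, 0.0, 93.8]
force: [0.8, -0.0, -2.1]
opening: 0.0396
clock: 32.95
tool_pos: [0.4574, -0.2016, 0.154]
orientation: [-179.9, -0.0, 87.9]
force: [1.1, -0.1, -2.9]
opening: 0.0401
clock: 33.37
tool_pos: [0.4163, -0.3346, 0.1537]
orientation: [-179.8, -0.0, 80.4]
force: [0.7, -0.1, -1.7]
opening: 0.0397
clock: 33.78
tool_pos: [0.3957, -0.4007, 0.1535]
orientation: [-179.8, -0.1, 80.6]
force: [0.5, 0.6, -3.6]
opening: 0.0396
clock: 33.95
tool_pos: [0.3969, -0.3996, 0.1546]
orientation: [-179.9, -0.0, 80.8]
force: [0.5, -0.1, -2.6]
opening: 0.0397
at [ 0.3969 -0.3996  0.1546] [-1.7993e+02 -4.0000e-02  8.0770e+01] t 34.0
[[-0.002,0.007,0.628],[-0.0002,-0.0001,-0.0001]] minrows 3.0
```

```bash

python3 -m handwheel '[[[0,0.007,0.12],[0,0,0]],[[0,0.007,0.24],[0,0,0]],[[0,0.007,0.36],[0,0,0]],[[0,0.007,0.46],[0,0,0]],[[0,0.007,0.54],[0,0,0]]]'
python3 -m handwheel '[[[0,0,0.03],[0,0,0]],[[0,0,0.06],[0,0,0]],[[0,0,0.08],[0,0,0]],[[0,0,0.086],[0,0,0]],[[0,0,0.086],[0,0,0]]]'
python3 -m handwheel '[[[0,0,0],[0,0,0]],[[0,0,0],[0,0,0]],[[0,0,0],[0,0,0]],[[0,0,0],[0,0,0]],[[0,0,0],[0,0,0]]]' -0.4
python3 -m handwheel '[[[0,0,0],[0,0,0]],[[0,0,-0.1],[0,0,0]],[[0,0,-0.3],[0,0,0]],[[0,0,-0.5],[0,0,0]],[[0,0,-0.7],[0,0,0]]]'
python3 -m handwheel '[[[0.2,0,0],[0,0,0]],[[0.4,0,0],[0,0,0]],[[0.6,0,0],[0,0,0]],[[0.8,0,0],[0,0,0]],[[1,0,-0.1],[0,0,0]]]'
python3 -m handwheel '[[[0.2,0,0],[0,0,0]],[[0.4,0.1,0],[0,0,0]],[[0.6,0.1,0],[0,0,0]],[[0.8,0.15,0],[0,0,0]],[[1,0.2,-0.1],[0,0,0]]]'
python3 - <<'E'
from h import *
np.set_printoptions(precision=4,suppress=True)
print(get_obs()['tool_pos'])
s=snap('top','top10.png');w=cloud(s);V,U=np.mgrid[0:480,0:640];C=s['color'].astype(int)
# dock / scanner
m=(w[...,2]>.125)&(w[...,2]<.16)&(U>160)&(U<200)&(V>265)&(V<300)
r=np.array([ray(s,u,v,.144) for u,v in zip(U[m],V[m])]);print('scan top',m.sum(),cv2.minAreaRect((r[:,:2]*1000).astype(np.float32)))
m=(w[...,2]<.03)&(U>165)&(U<215)&(V>268)&(V<315)&(C.max(-1)<45)
r=np.array([ray(s,u,v,.014) for u,v in zip(U[m],V[m])]);print('dock',cv2.minAreaRect((r[:,:2]*1000).astype(np.float32)))
# tote outer: any z .06-.078
m=(w[...,2]>.064)&(w[...,2]<.076)&(U>445)&(U<548)&(V>246)&(V<370)
print('tote corners'); r=np.array([ray(s,u,v,.07) for u,v in zip(U[m],V[m])]); print(cv2.boxPoints(cv2.minAreaRect((r[:,:2]*1000).astype(np.float32))))
m=(w[...,2]>.012)&(w[...,2]<.06)&(U>467)&(U<530)&(V>262)&(V<350)&(w[...,0]<.56)
n,l,st,c=cv2.connectedComponentsWithStats(m.astype(np.uint8))
for i in range(1,n):
    if st[i,4]>50: print(st[i],np.median(w[l==i],0))
E
```

```text
clock: 34.37
tool_pos: [0.3983, -0.3993, 0.0457]
orientation: [-179.9, -0.0, 80.8]
force: [-0.8, 0.4, -1.9]
opening: 0.0394
clock: 34.78
tool_pos: [0.3989, -0.4007, 0.0307]
orientation: [180.0, 0.0, 80.8]
force: [0.6, 0.0, -3.1]
opening: 0.0396
clock: 35.2
tool_pos: [0.3987, -0.4008, 0.0306]
orientation: [180.0, 0.0, 80.7]
force: [-0.9, -0.5, -1.0]
opening: 0.0609
clock: 35.62
tool_pos: [0.398, -0.4004, 0.1716]
orientation: [-179.9, -0.0, 80.8]
force: [0.5, -0.6, -0.6]
opening: 0.061
clock: 36.03
tool_pos: [0.4281, -0.2037, 0.1863]
orientation: [-179.7, -0.0, 80.7]
force: [1.0, 1.2, -0.1]
opening: 0.0616
clock: 36.45
tool_pos: [0.4985, -0.0168, 0.2045]
orientation: [-179.8, 0.1, 80.7]
force: [1.1, -0.2, -0.9]
opening: 0.0613
[ 0.4985 -0.0168  0.2045]
scan top 178 ((497.2406921386719, 443.654296875), (31.425273895263672, 37.318397521972656), 8.020687103271484)
dock ((506.4389343261719, 456.0776062011719), (112.87456512451172, 96.16416931152344), 7.434545516967773)
tote corners
[[ 271.5526 -488.2807]
 [ 578.4241 -537.9543]
 [ 612.5659 -327.0338]
 [ 305.6944 -277.3603]]
[524 263   6  87 374] [ 0.4037 -0.4985  0.026 ]
[483 276  22  21 331] [ 0.4847 -0.4073  0.0486]
[482 306  18  24 367] [ 0.3981 -0.3942  0.0276]
```

View pics/top10.png

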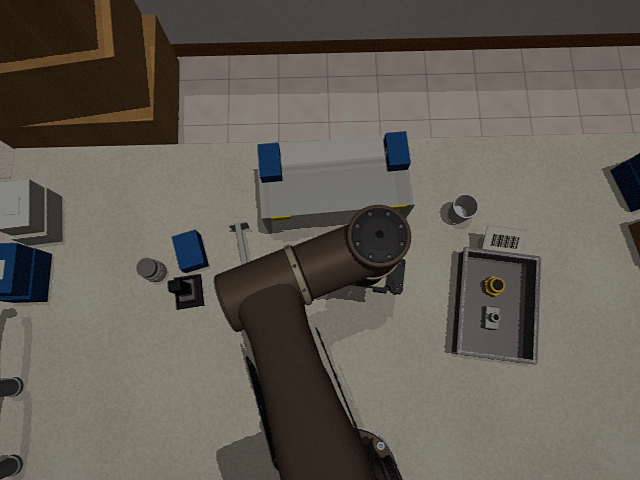

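Both fittings stand in the tote: the nut at (494,285) and the valve at (491,318). The scanner is in its dock at (185,290), and carton, jar and cup are where they started. I'll refine the scanner and docket poses.

```bash
python3 - <<'E'
from h import *
np.set_printoptions(precision=4,suppress=True)
s=snap('top');w=cloud(s);V,U=np.mgrid[0:480,0:640];C=s['color'].astype(int)
m=(w[...,2]>.137)&(w[...,2]<.155)&(U>160)&(U<200)&(V>265)&(V<300)
r=np.array([ray(s,u,v,.144) for u,v in zip(U[m],V[m])]);print('scan top',m.sum(),cv2.minAreaRect((r[:,:2]*1000).astype(np.float32)),r.mean(0),np.median(w[m],0))
# dock outer: dark pixels on counter at rows beneath, convex hull of dark region excluding high
m=(C.max(-1)<45)&(w[...,2]<.022)&(w[...,2]>-.01)&(U>170)&(U<208)&(V>270)&(V<312)
n,l,st,c=cv2.connectedComponentsWithStats(m.astype(np.uint8));i=1+st[1:,4].argmax();k=l==i
print('dock px',st[i]); r=np.array([ray(s,u,v,.014) for u,v in zip(U[k],V[k])]);a=cv2.minAreaRect((r[:,:2]*1000).astype(np.float32));print(a);
# docket bars
k=(U>=488)&(U<=522)&(V>=231)&(V<=251)
g=C.sum(-1)/3; sub=g[231:252,488:523]; d=(g<85)&k&(w[...,2]>.06)&(w[...,2]<.105)
print('bars',d.sum(),U[d].min(),U[d].max(),V[d].min(),V[d].max())
cu,cv_=(U[d].min()+U[d].max())/2,(V[d].min()+V[d].max())/2
print(cu,cv_,ray(s,cu,cv_,.082),'depth',np.median(w[d],0))
P=(w[...,2]>.06)&(w[...,2]<.103)&(U>484)&(U<528)&(V>224)&(V<250)&(w[...,0]>.57)
q=w[P];print(P.sum());
for _ in range(3):
    c=np.median(q,0);c=q.mean(0);n=np.linalg.svd(q-c,full_matrices=False)[2][2];n*=np.sign(n[2]);e=(q-c)@n;q=q[abs(e)<.006]
print('plane',c,n,'tilt',np.degrees(np.arccos(n[2])),'az',np.degrees(np.arctan2(-n[1],-n[0])))
e1=np.array([-n[1],n[0],0]);e1/=np.linalg.norm(e1);e2=np.cross(n,e1)
uv=np.stack([(q-c)@e1,(q-c)@e2],1)*1000;rr=cv2.minAreaRect(uv.astype(np.float32));print(rr,'ctr',c+e1*rr[0][0]/1e3+e2*rr[0][1]/1e3)
plan([((.49,.17,.215),90),((.49,.35,.215),97.5),((.4975,.4445,.2),97.5)])
E
```

```text
scan top 155 ((497.69683837890625, 444.9833068847656), (30.150901794433594, 34.813690185546875), 8.020687103271484) [0.4979 0.4454 0.144 ] [0.4979 0.4456 0.142 ]
dock px [174 274  30  36 441]
((496.6456298828125, 445.2014465332031), (90.6568374633789, 77.03130340576172), 7.337850093841553)
bars 230 488 518 234 251
503.0 242.5 [ 0.5979 -0.4313  0.082 ] depth [ 0.6006 -0.4323  0.0817]
901
plane [ 0.6093 -0.4346  0.0852] [-0.4696  0.0775  0.8794] tilt 28.423959701575956 az -9.376103028011618
((1.3077507019042969, -1.7941780090332031), (111.35692596435547, 67.95228576660156), 1.8143770694732666) ctr [ 0.6075 -0.4356  0.0843]
at [ 0.5034 -0.0147  0.209 ] [179.75  -0.07  81.03] t 36.5
[[0.902,-0.21,-0.03],[0.0007,-0.0001,-0.0249]] minrows 4.4
[[0.9,-0.0,0.001],[0.0,-0.0,-0.0209]] minrows 4.3
[[0.463,0.099,0.075],[0.0,-0.0,0.0]] minrows 2.3
```

Dock 90.7×77 mm at (.4966, .4452), matching its given size, and the scanner handle at (.4977, .445) with yaw ≈7.6°. Docket centre ≈ (.604, −.435, .082), normal tilted 28.4° (expected 28.6°). Go to the scanner.

```bash

python3 -m handwheel '[[[0.2,-0.04,-0.03],[0,0,-0.005]],[[0.4,-0.08,-0.03],[0,0,-0.01]],[[0.6,-0.13,-0.03],[0,0,-0.015]],[[0.8,-0.18,-0.03],[0,0,-0.02]],[[0.902,-0.21,-0.03],[0,0,-0.0249]]]' -0.7
python3 -m handwheel '[[[0.2,0,0],[0,0,-0.005]],[[0.4,0,0],[0,0,-0.01]],[[0.6,0,0],[0,0,-0.015]],[[0.8,0,0],[0,0,-0.02]],[[0.9,0,0],[0,0,-0.0209]]]'
python3 -m handwheel '[[[0.15,0.03,0],[0,0,0]],[[0.3,0.06,0.02],[0,0,0]],[[0.463,0.099,0.06],[0,0,0]],[[0.463,0.099,0.075],[0,0,0]],[[0.463,0.099,0.075],[0,0,0]]]'
python3 -m handwheel '[[[0,0,0],[0,0,0]],[[0,0,0],[0,0,0]]]'
python3 -c "
from h import *
plan([((.4975,.445,.13),97.6),((.4975,.445,.097),97.6)])"
```

```text
clock: 36.97
tool_pos: [0.4874, 0.1689, 0.2129]
orientation: [180.0, -0.0, 89.9]
force: [0.9, -0.3, -0.5]
opening: 0.0745
clock: 37.38
tool_pos: [0.4885, 0.3494, 0.2125]
orientation: [180.0, -0.0, 97.4]
force: [0.5, -0.3, -0.1]
opening: 0.0745
clock: 37.8
tool_pos: [0.4961, 0.4407, 0.1955]
orientation: [-179.9, 0.1, 97.3]
force: [0.7, -0.2, -0.3]
opening: 0.0743
clock: 37.97
tool_pos: [0.4968, 0.4393, 0.1981]
orientation: [180.0, 0.0, 97.2]
force: [-0.6, -0.4, -0.1]
opening: 0.0746
at [0.4968 0.4393 0.1981] [1.80e+02 1.00e-02 9.72e+01] t 38.0
[[0.028,0.007,0.34],[0.0,0.0,-0.0011]] minrows 1.6
[[0.0,0.0,0.165],[0.0,0.0,-0.0]] minrows 0.8
```

```bash

python3 -m handwheel '[[[0.028,0.007,0.05],[0,0,-0.001]],[[0.028,0.007,0.13],[0,0,-0.001]],[[0.028,0.007,0.21],[0,0,-0.001]],[[0.028,0.007,0.28],[0,0,-0.001]],[[0.028,0.007,0.34],[0,0,-0.001]]]'
python3 -m handwheel '[[[0,0,0],[0,0,0]],[[0,0,0],[0,0,0]],[[0,0,0],[0,0,0]]]'
python3 -c "
from h import *
plan([((.4975,.445,.097),97.6)])"
```

```text
clock: 38.38
tool_pos: [0.4973, 0.4453, 0.1287]
orientation: [-180.0, -0.0, 97.6]
force: [0.5, -0.5, -0.3]
opening: 0.0747
clock: 38.63
tool_pos: [0.4977, 0.4463, 0.1306]
orientation: [179.9, -0.0, 97.6]
force: [0.1, 0.2, 0.8]
opening: 0.0744
at [0.4977 0.4463 0.1306] [ 1.7994e+02 -4.0000e-02  9.7600e+01] t 38.6
[[-0.006,-0.002,0.168],[0.0002,-0.0001,0.0]] minrows 0.8
```

```bash

python3 -m handwheel '[[[-0.006,0,0.05],[0,0,0]],[[-0.006,0,0.1],[0,0,0]],[[-0.006,0,0.14],[0,0,0]],[[-0.006,0,0.168],[0,0,0]],[[-0.006,0,0.168],[0,0,0]]]'
python3 -m handwheel '[[[0,0,0],[0,0,0]],[[0,0,0],[0,0,0]],[[0,0,0],[0,0,0]],[[0,0,0],[0,0,0]],[[0,0,0],[0,0,0]]]' 1
python3 -m handwheel '[[[0,0,0],[0,0,0]],[[0,0,0],[0,0,0]],[[0,0,0],[0,0,0]],[[0,0,0],[0,0,0]],[[0,0,0],[0,0,0]]]'
python3 -m handwheel '[[[0,0,0],[0,0,0]],[[0,0,0],[0,0,0]],[[0,0,0],[0,0,0]],[[0,0,0],[0,0,0]],[[0,0,0],[0,0,0]]]'
python3 -m handwheel '[[[0,0,-0.08],[0,0,0]],[[0,0,-0.2],[0,0,0]],[[0,0,-0.35],[0,0,0]],[[0,0,-0.5],[0,0,0]],[[0,0,-0.7],[0,0,0]]]'
python3 -c "
from h import *
print(get_obs()['moment'])
Y=-9.3;n=R.from_euler('z',Y,degrees=True).apply([-np.sin(.5),0,np.cos(.5)])
z=-n; x=R.from_euler('z',Y,degrees=True).apply([0,1,0]); A=R.from_matrix(np.stack([x,np.cross(z,x),z],1))
D=np.array([.604,-.435,.082]); p=D+.173*n
print(p,A.as_euler('xyz',degrees=True))
plan([((.49,.27,.26),97.5),((.48,.09,.28),93),((.47,-.09,.28),88),((.47,-.26,.28),80.7),(D+.22*n,A),(p,A)])"
```

```text
clock: 39.05
tool_pos: [0.4968, 0.4439, 0.0941]
orientation: [-179.9, 0.1, 97.6]
force: [-1.0, -0.2, -0.1]
opening: 0.0748
clock: 39.47
tool_pos: [0.4975, 0.445, 0.0966]
orientation: [180.0, -0.0, 97.6]
force: [-0.3, -0.4, -0.9]
opening: 0.0466
clock: 39.88
tool_pos: [0.4974, 0.4448, 0.0962]
orientation: [-180.0, -0.0, 97.6]
force: [-0.5, 0.4, 0.1]
opening: 0.0341
clock: 40.3
tool_pos: [0.4974, 0.4448, 0.0962]
orientation: [-180.0, 0.0, 97.6]
force: [-1.5, 0.5, 0.6]
opening: 0.0337
clock: 40.72
tool_pos: [0.4964, 0.4437, 0.2349]
orientation: [-179.8, 0.2, 97.6]
force: [0.5, 1.8, -1.5]
opening: 0.0343
[ 0.16790728 -0.10636388 -0.01265357]
[ 0.52214958 -0.42159648  0.23382178] [151.35211024   0.          80.7       ]
at [0.4964 0.4437 0.2349] [-1.798e+02  1.700e-01  9.757e+01] t 40.7
[[-0.857,-0.147,-0.122],[-0.0006,0.0005,0.0002]] minrows 4.2
[[-0.886,-0.167,-0.1],[0.0,-0.0,0.0125]] minrows 4.3
[[-0.896,-0.097,-0.001],[0.0,-0.0,0.0139]] minrows 4.3
[[-0.849,0.03,0.0],[0.0,-0.0,0.0203]] minrows 4.1
[[-0.755,0.275,0.025],[-0.0796,-0.0,-0.0]] minrows 4.0
[[-0.0,0.0,0.235],[0.0,-0.0,-0.0]] minrows 1.1
```

Gripped at 34 mm, the handle's width. Carry it to the scan pose.

```bash

python3 -m handwheel '[[[-0.15,-0.03,-0.1],[0,0,0]],[[-0.33,-0.06,-0.122],[0,0,0]],[[-0.5,-0.1,-0.122],[0,0,0]],[[-0.68,-0.12,-0.122],[0,0,0]],[[-0.857,-0.147,-0.122],[0,0,0]]]'
python3 -m handwheel '[[[-0.18,-0.03,-0.02],[0,0,0.003]],[[-0.35,-0.06,-0.04],[0,0,0.006]],[[-0.53,-0.1,-0.06],[0,0,0.009]],[[-0.71,-0.13,-0.08],[0,0,0.0125]],[[-0.886,-0.167,-0.1],[0,0,0.0125]]]'
python3 -m handwheel '[[[-0.18,-0.02,0],[0,0,0.003]],[[-0.36,-0.04,0],[0,0,0.006]],[[-0.54,-0.06,0],[0,0,0.009]],[[-0.72,-0.08,0],[0,0,0.0139]],[[-0.896,-0.097,0],[0,0,0.0139]]]'
python3 -m handwheel '[[[-0.17,0,0],[0,0,0.004]],[[-0.34,0.01,0],[0,0,0.008]],[[-0.51,0.02,0],[0,0,0.012]],[[-0.68,0.03,0],[0,0,0.016]],[[-0.849,0.03,0],[0,0,0.0203]]]'
python3 -m handwheel '[[[0,0,0],[0,0,0]],[[0,0,0],[0,0,0]]]'
python3 -c "
from h import *
Y=-9.3;n=R.from_euler('z',Y,degrees=True).apply([-np.sin(.5),0,np.cos(.5)])
z=-n; x=R.from_euler('z',Y,degrees=True).apply([0,1,0]); A=R.from_matrix(np.stack([x,np.cross(z,x),z],1))
D=np.array([.604,-.435,.082])
plan([(D+.22*n,A),(D+.1722*n,A)])"
```

```text
clock: 41.13
tool_pos: [0.4904, 0.2693, 0.2605]
orientation: [-180.0, -0.0, 97.6]
force: [1.0, -0.2, -2.0]
opening: 0.0338
clock: 41.55
tool_pos: [0.4806, 0.0892, 0.2807]
orientation: [-180.0, -0.0, 93.0]
force: [1.8, 0.4, -2.4]
opening: 0.0339
clock: 41.97
tool_pos: [0.4707, -0.0908, 0.2806]
orientation: [180.0, -0.0, 88.0]
force: [1.4, 0.5, -2.3]
opening: 0.0336
clock: 42.38
tool_pos: [0.4715, -0.2606, 0.2803]
orientation: [-180.0, -0.0, 80.7]
force: [1.1, -0.6, -0.6]
opening: 0.0339
clock: 42.55
tool_pos: [0.4711, -0.2605, 0.2797]
orientation: [-179.9, -0.0, 80.6]
force: [-1.0, -0.5, -1.9]
opening: 0.0337
at [ 0.4711 -0.2605  0.2797] [-1.7991e+02 -1.0000e-02  8.0580e+01] t 42.5
[[-0.753,0.271,0.023],[-0.0798,0.0001,-0.0003]] minrows 4.0
[[0.0,0.0,0.239],[-0.0,-0.0,-0.0]] minrows 1.1
```

```bash

python3 -m handwheel '[[[-0.15,0.05,0],[-0.014,0,0]],[[-0.3,0.1,0],[-0.03,0,0]],[[-0.45,0.16,0],[-0.046,0,0]],[[-0.6,0.22,0.02],[-0.063,0,0]],[[-0.753,0.271,0.023],[-0.0798,0,-0.0003]]]'
python3 -m handwheel '[[[0,0,0],[0,0,0]],[[0,0,0],[0,0,0]],[[0,0,0],[0,0,0]],[[0,0,0],[0,0,0]]]'
python3 - <<'E'
from h import *
Y=-9.3;n=R.from_euler('z',Y,degrees=True).apply([-np.sin(.5),0,np.cos(.5)])
z=-n; x=R.from_euler('z',Y,degrees=True).apply([0,1,0]); A=R.from_matrix(np.stack([x,np.cross(z,x),z],1))
D=np.array([.604,-.435,.082])
plan([(D+.1722*n,A)])
np.set_printoptions(precision=4,suppress=True)
s=snap('top','top11.png'); S=snap('side','side11.png'); snap('wrist','wr11.png')
o=get_obs(); print(o['moment'],o['joint_pos'])
a=s['color'][150:390,390:630]; b=S['color'][150:470,260:640]
cv2.imwrite('pics/p11.png',np.hstack([cv2.resize(a,(320,320)),b])[:,:,::-1])
E
```

```text
clock: 42.97
tool_pos: [0.5014, -0.4163, 0.2764]
orientation: [151.0, 0.1, 81.0]
force: [1.1, 0.9, -2.0]
opening: 0.0341
clock: 43.3
tool_pos: [0.5019, -0.415, 0.2761]
orientation: [151.3, 0.0, 81.0]
force: [0.4, 0.2, -1.9]
opening: 0.0341
at [ 0.5019 -0.415   0.2761] [1.5132e+02 2.0000e-02 8.0990e+01] t 43.3
[[-0.017,-0.009,0.24],[0.0001,-0.0003,0.0007]] minrows 1.2
[0.3086 1.8886 0.0204] [-28.0956   5.1282 -15.2206 -13.2908 -43.0543 -63.2871]
```

View pics/p11.png

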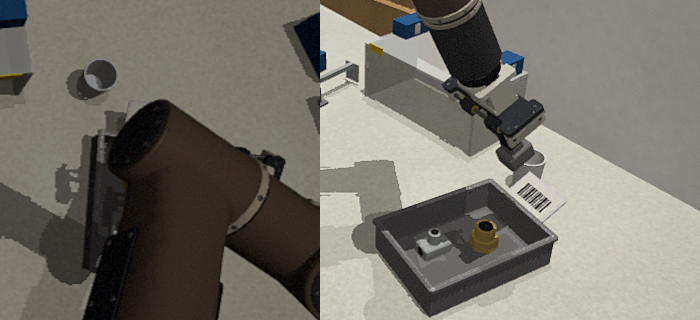

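The side half shows both fittings in the tote, and the scanner (510,155) tilted towards the barcode (537,197), with the card fully visible. I'll cross-check the barcode centre from this view.

```bash
python3 - <<'E'
from h import *
np.set_printoptions(precision=4,suppress=True)
S=snap('side');C=S['color'].astype(int);g=C.mean(-1);V,U=np.mgrid[0:480,0:640];w=cloud(S)
m=(g<110)&(U>450)&(U<505)&(V>322)&(V<372)&(w[...,2]>.055)&(w[...,2]<.11)&(w[...,0]>.56)
n,l,st,c=cv2.connectedComponentsWithStats(cv2.morphologyEx(m.astype(np.uint8),cv2.MORPH_CLOSE,np.ones((5,5))))
for i in range(1,n):
    if st[i,4]>60:
        k=(l==i); r=cv2.minAreaRect(np.argwhere(k)[:,::-1].astype(np.float32)); print(st[i],r,ray(S,*r[0],.082),np.median(w[k],0))
P=(w[...,2]>.055)&(w[...,2]<.105)&(U>440)&(U<512)&(V>315)&(V<378)&(w[...,0]>.56)&(g>60)
q=w[P]
for _ in range(3):
    c=q.mean(0);nn=np.linalg.svd(q-c,full_matrices=False)[2][2];nn*=np.sign(nn[2]);q=q[abs((q-c)@nn)<.005]
print('plane',len(q),c,nn,'tilt',np.degrees(np.arccos(nn[2])),'az',np.degrees(np.arctan2(-nn[1],-nn[0])))
e1=np.array([-nn[1],nn[0],0]);e1/=np.linalg.norm(e1);e2=np.cross(nn,e1)
uv=np.stack([(q-c)@e1,(q-c)@e2],1)*1000;rr=cv2.minAreaRect(uv.astype(np.float32));print(rr,c+e1*rr[0][0]/1e3+e2*rr[0][1]/1e3)
# scanner nose position vs expectation
o=get_obs();A=R.from_euler('xyz',o['orientation'],degrees=True);p=np.array(o['tool_pos']);win=p+A.apply([0,0,.0922]);print('window',win)
m=(g<70)&(w[...,2]>.14)&(w[...,2]<.26)&(abs(w[...,0]-win[0])<.08)&(abs(w[...,1]-win[1])<.06)
t=A.inv().apply(w[m]-p); t=t[(t[:,2]>.03)&(t[:,2]<.11)]
print('nose in tool frame',len(t),np.percentile(t,[2,98],axis=0))
E
```

```text
[457 333  34  29 414] ((473.7868957519531, 347.15576171875), (31.112960815429688, 15.108351707458496), 39.80556869506836) [ 0.5999 -0.4384  0.082 ] [ 0.601  -0.4375  0.0807]
[451 347  20  23 119] ((458.63525390625, 358.4134521484375), (25.05340576171875, 8.336432456970215), 41.42366409301758) [ 0.5477 -0.4433  0.082 ] [ 0.5643 -0.4309  0.0652]
plane 786 [ 0.5984 -0.4376  0.0785] [-0.232   0.1576  0.9599] tilt 16.28934652952875 az -34.18865533657923
((-27.276756286621094, -2.3083877563476562), (159.7376708984375, 100.68879699707031), 9.469661712646484) [ 0.6119 -0.4138  0.0779]
window [ 0.5459 -0.422   0.1953]
nose in tool frame 565 [[-0.026  -0.0318  0.0352]
 [ 0.0122  0.0227  0.086 ]]
```

Side gives the barcode centre as (.600, −.438) and top (.600, −.432), with the plate centre at (.604, −.435). I take (.602, −.435, .082).

```bash
cat >> h.py <<'E'
def scanpose():
    Y=-9.3;n=R.from_euler('z',Y,degrees=True).apply([-np.sin(.5),0,np.cos(.5)])
    z=-n; x=R.from_euler('z',Y,degrees=True).apply([0,1,0]); A=R.from_matrix(np.stack([x,np.cross(z,x),z],1))
    return np.array([.602,-.435,.082]),n,A
E
python3 -m handwheel '[[[-0.017,-0.015,0.05],[0,0,0.0007]],[[-0.017,-0.015,0.1],[0,0,0.0007]],[[-0.017,-0.015,0.15],[0,0,0.0007]],[[-0.017,-0.015,0.2],[0,0,0.0007]],[[-0.017,-0.015,0.24],[0,0,0.0007]]]'
python3 -m handwheel '[[[0,0,0],[0,0,0]],[[0,0,0],[0,0,0]],[[0,0,0],[0,0,0]],[[0,0,0],[0,0,0]],[[0,0,0],[0,0,0]]]'
python3 - <<'E'
from h import *
D,n,A=scanpose(); plan([(D+.1722*n,A)])
o=get_obs();B=R.from_euler('xyz',o['orientation'],degrees=True);win=np.array(o['tool_pos'])+B.apply([0,0,.0922]);d=win-D
print('dist',d@n,'lateral mm',1e3*np.linalg.norm(d-(d@n)*n),'tilt err',np.degrees(np.arccos(-B.apply([0,0,1])@n)))
E
```

```text
clock: 43.92
tool_pos: [0.5212, -0.4227, 0.2303]
orientation: [151.4, -0.1, 80.7]
force: [0.8, -0.1, -2.4]
opening: 0.034
clock: 44.33
tool_pos: [0.521, -0.423, 0.2332]
orientation: [151.2, -0.1, 80.7]
force: [0.3, -0.6, -1.1]
opening: 0.0338
at [ 0.521  -0.423   0.2332] [ 1.5121e+02 -7.0000e-02  8.0660e+01] t 44.3
[[0.006,-0.003,-0.001],[0.0004,-0.0001,-0.0002]] minrows 0.0
dist 0.07971627276102419 lateral mm 1.4862206451155842 tilt err 0.14473347652996685
```

The window is 80 mm off the barcode, 1.5 mm lateral, 0.14° tilt. Hold steady for over 3 s.

```bash

for k in 1 2 3 4 5 6 7 8; do python3 -m handwheel '[[[0,0,0],[0,0,0]],[[0,0,0],[0,0,0]],[[0,0,0],[0,0,0]],[[0,0,0],[0,0,0]],[[0,0,0],[0,0,0]]]' | tail -5 | head -3 | tr '\n' ' '; done
python3 - <<'E'
from h import *
D,n,A=scanpose()
plan([(D+.225*n,A),((.47,-.26,.28),80.7),((.47,-.09,.28),88),((.48,.09,.28),93),((.49,.27,.26),97.6),((.4974,.4448,.235),97.6)])
E
```

```text
clock: 44.75 tool_pos: [0.521, -0.4229, 0.2326] orientation: [151.3, -0.1, 80.7] clock: 45.17 tool_pos: [0.5209, -0.4229, 0.2324] orientation: [151.3, -0.1, 80.7] clock: 45.58 tool_pos: [0.5209, -0.4229, 0.2324] orientation: [151.3, -0.1, 80.7] clock: 46.0 tool_pos: [0.5209, -0.4228, 0.2324] orientation: [151.3, -0.1, 80.7] clock: 46.42 tool_pos: [0.521, -0.4229, 0.2324] orientation: [151.3, -0.1, 80.7] clock: 46.83 tool_pos: [0.521, -0.4229, 0.2324] orientation: [151.3, -0.1, 80.7] clock: 47.25 tool_pos: [0.5209, -0.4229, 0.2324] orientation: [151.3, -0.1, 80.7] clock: 47.67 tool_pos: [0.521, -0.4229, 0.2324] orientation: [151.3, -0.1, 80.7] at [ 0.521  -0.4229  0.2324] [ 1.5127e+02 -1.0000e-01  8.0670e+01] t 47.7
[[0.006,-0.001,-0.269],[0.0002,-0.0002,-0.0002]] minrows 1.3
[[0.757,-0.221,-0.123],[0.0796,0.0,-0.0]] minrows 4.0
[[0.839,-0.138,-0.001],[0.0,0.0,-0.0203]] minrows 4.1
[[0.901,0.019,0.0],[0.0,0.0,-0.0139]] minrows 4.3
[[0.896,0.097,0.1],[0.0,0.0,-0.0128]] minrows 4.3
[[0.861,0.153,0.125],[0.0,0.0,0.0]] minrows 4.2
```

```bash

python3 -m handwheel '[[[0,0,-0.08],[0,0,0]],[[0,0,-0.16],[0,0,0]],[[0,0,-0.269],[0,0,0]]]'
python3 -m handwheel '[[[0.15,-0.04,-0.02],[0.014,0,0]],[[0.3,-0.09,-0.05],[0.03,0,0]],[[0.45,-0.13,-0.08],[0.046,0,0]],[[0.6,-0.18,-0.1],[0.063,0,0]],[[0.757,-0.221,-0.123],[0.0796,0,0]]]'
python3 -m handwheel '[[[0.17,-0.03,0],[0,0,-0.004]],[[0.34,-0.06,0],[0,0,-0.008]],[[0.5,-0.08,0],[0,0,-0.012]],[[0.67,-0.11,0],[0,0,-0.016]],[[0.839,-0.138,0],[0,0,-0.0203]]]'
python3 -m handwheel '[[[0.18,0,0],[0,0,-0.003]],[[0.36,0.01,0],[0,0,-0.006]],[[0.54,0.01,0],[0,0,-0.009]],[[0.72,0.019,0],[0,0,-0.0139]],[[0.901,0.019,0],[0,0,-0.0139]]]'
python3 -m handwheel '[[[0.18,0.02,0.02],[0,0,-0.003]],[[0.36,0.04,0.04],[0,0,-0.006]],[[0.54,0.06,0.06],[0,0,-0.009]],[[0.72,0.08,0.08],[0,0,-0.0128]],[[0.896,0.097,0.1],[0,0,-0.0128]]]'
python3 -m handwheel '[[[0.17,0.03,0.03],[0,0,0]],[[0.34,0.06,0.06],[0,0,0]],[[0.52,0.09,0.09],[0,0,0]],[[0.7,0.12,0.12],[0,0,0]],[[0.861,0.153,0.125],[0,0,0]]]'
python3 -m handwheel '[[[0,0,0],[0,0,0]],[[0,0,0],[0,0,0]],[[0,0,0],[0,0,0]]]'
python3 - <<'E'
from h import *
plan([((.4974,.4448,.13),97.6),((.4974,.4448,.098),97.6)])
E
```

```text
clock: 47.92
tool_pos: [0.495, -0.4183, 0.2785]
orientation: [151.4, -0.2, 80.7]
force: [1.2, 0.5, -2.1]
opening: 0.0341
clock: 48.33
tool_pos: [0.4694, -0.2602, 0.2816]
orientation: [-179.9, 0.0, 80.6]
force: [0.6, -0.4, -2.8]
opening: 0.034
clock: 48.75
tool_pos: [0.47, -0.0895, 0.2806]
orientation: [179.9, -0.1, 88.0]
force: [0.2, 0.9, -2.3]
opening: 0.0338
clock: 49.17
tool_pos: [0.4803, 0.0909, 0.2812]
orientation: [179.8, -0.1, 93.1]
force: [0.4, -0.6, -2.1]
opening: 0.034
clock: 49.58
tool_pos: [0.4902, 0.2711, 0.2611]
orientation: [179.9, -0.1, 97.7]
force: [0.4, -0.4, -1.1]
opening: 0.0339
clock: 50.0
tool_pos: [0.4973, 0.4457, 0.2349]
orientation: [180.0, -0.1, 97.6]
force: [0.6, -0.2, -2.4]
opening: 0.0339
clock: 50.25
tool_pos: [0.4977, 0.4436, 0.2357]
orientation: [179.9, -0.0, 97.6]
force: [-1.1, -0.2, -2.2]
opening: 0.034
at [0.4977 0.4436 0.2357] [ 1.7993e+02 -4.0000e-02  9.7610e+01] t 50.2
[[0.006,-0.001,0.529],[0.0002,-0.0001,0.0]] minrows 2.5
[[-0.0,-0.0,0.16],[-0.0,-0.0,0.0]] minrows 0.8
```

```bash

python3 -m handwheel '[[[0.006,0,0.12],[0,0,0]],[[0.006,0,0.24],[0,0,0]],[[0.006,0,0.36],[0,0,0]],[[0.006,0,0.46],[0,0,0]],[[0.006,0,0.529],[0,0,0]]]'
python3 -m handwheel '[[[0,0,0],[0,0,0]],[[0,0,0],[0,0,0]],[[0,0,0],[0,0,0]],[[0,0,0],[0,0,0]]]'
python3 - <<'E'
from h import *
plan([((.4974,.4448,.0968),97.6)])
E
```

```text
clock: 50.67
tool_pos: [0.4977, 0.443, 0.129]
orientation: [180.0, -0.0, 97.5]
force: [-0.1, 0.3, -2.2]
opening: 0.0337
clock: 51.0
tool_pos: [0.4987, 0.4454, 0.1324]
orientation: [179.8, -0.2, 97.6]
force: [0.5, 1.0, -1.2]
opening: 0.0337
at [0.4987 0.4454 0.1324] [179.78  -0.18  97.58] t 51.0
[[-0.003,-0.007,0.178],[0.0006,-0.0005,-0.0001]] minrows 0.9
```

```bash

python3 -m handwheel '[[[0,-0.005,0.05],[0,0,0]],[[0,-0.005,0.09],[0,0,0]],[[0,-0.005,0.13],[0,0,0]],[[0,-0.005,0.155],[0,0,0]],[[0,-0.005,0.172],[0,0,0]]]'
python3 -m handwheel '[[[0,0,0],[0,0,0]],[[0,0,0],[0,0,0]],[[0,0,0],[0,0,0]],[[0,0,0],[0,0,0]]]'
python3 - <<'E'
from h import *
plan([((.4974,.4448,.0962),97.6)])
E
```

```text
clock: 51.42
tool_pos: [0.4968, 0.4445, 0.096]
orientation: [179.9, 0.0, 97.6]
force: [-11.2, -5.3, 29.2]
opening: 0.0342
clock: 51.75
tool_pos: [0.497, 0.4448, 0.0961]
orientation: [179.9, -0.1, 97.6]
force: [-0.5, -1.0, 2.6]
opening: 0.0337
at [0.497  0.4448 0.0961] [ 1.7991e+02 -6.0000e-02  9.7590e+01] t 51.8
[[-0.0,0.002,-0.001],[0.0003,-0.0002,-0.0]] minrows 0.0
```

Seated at the original height (0.0961 vs 0.0962). The touchdown peak read 29 N. Release and withdraw straight up.

```bash

python3 -m handwheel '[[[0,0,0],[0,0,0]],[[0,0,0],[0,0,0]],[[0,0,0],[0,0,0]],[[0,0,0],[0,0,0]],[[0,0,0],[0,0,0]]]' -0.6
python3 -m handwheel '[[[0,0,0],[0,0,0]],[[0,0,0],[0,0,0]],[[0,0,0],[0,0,0]],[[0,0,0],[0,0,0]],[[0,0,0],[0,0,0]]]'
python3 -m handwheel '[[[0,0,-0.06],[0,0,0]],[[0,0,-0.15],[0,0,0]],[[0,0,-0.3],[0,0,0]],[[0,0,-0.45],[0,0,0]],[[0,0,-0.65],[0,0,0]]]'
python3 -m handwheel '[[[-0.2,0,0],[0,0,0]],[[-0.4,0,0],[0,0,0]],[[-0.6,0,0],[0,0,0]],[[-0.8,0,0],[0,0,0]],[[-1,0,-0.1],[0,0,0]]]'
python3 -m handwheel '[[[-0.2,0,0],[0,0,0]],[[-0.4,0,0],[0,0,0]],[[-0.6,0,0],[0,0,0]],[[-0.8,0,0],[0,0,0]],[[-1,0,0],[0,0,0]]]'
python3 -m handwheel '[[[-0.2,0,0],[0,0,0]],[[-0.4,-0.1,0],[0,0,0]],[[-0.6,-0.2,0],[0,0,0]],[[-0.7,-0.2,0],[0,0,0]],[[-0.7,-0.2,0],[0,0,0]]]'
python3 - <<'E'
from h import *
np.set_printoptions(precision=4,suppress=True)
s=snap('top','top12.png');S=snap('side','side12.png');w=cloud(s);V,U=np.mgrid[0:480,0:640]
m=(w[...,2]>.137)&(w[...,2]<.155)&(U>160)&(U<200)&(V>265)&(V<300)
r=np.array([ray(s,u,v,.144) for u,v in zip(U[m],V[m])]);print('scan top',m.sum(),r.mean(0),np.median(w[m],0))
m=(w[...,2]>.058)&(w[...,2]<.08)&(U>228)&(U<265)&(V>232)&(V<318)&(s['color'].min(-1)>85)
r=np.array([ray(s,u,v,.069) for u,v in zip(U[m],V[m])]);print('shaft',len(r),r.min(0),r.max(0),np.polyfit(r[:,0],r[:,1],1) if len(r)>20 else '')
for nme,(a,b,c,d) in {'carton':(171,230,33,40),'jar':(136,258,20,19),'cup':(445,190,40,40)}.items():
    k=(U>=a)&(U<a+c)&(V>=b)&(V<b+d)&(w[...,2]>(.052 if nme=='carton' else .08))&(w[...,2]<(.074 if nme=='carton' else .15))
    print(nme,k.sum(),cv2.minAreaRect((w[k][:,:2]*1000).astype(np.float32)))
o=np.hstack([cv2.resize(s['color'][110:370,125:555],(430,260)),np.zeros((260,5,3),np.uint8),cv2.resize(S['color'][100:460,180:640],(332,260))])
cv2.imwrite('pics/p12.png',o[:,:,::-1])
E
```

```text
clock: 52.17
tool_pos: [0.497, 0.4449, 0.096]
orientation: [179.9, -0.1, 97.6]
force: [-0.3, -0.5, -0.5]
opening: 0.0615
clock: 52.58
tool_pos: [0.497, 0.4449, 0.096]
orientation: [179.9, -0.1, 97.6]
force: [-0.3, -0.9, 0.2]
opening: 0.0705
clock: 53.0
tool_pos: [0.496, 0.4438, 0.2264]
orientation: [-180.0, 0.0, 97.6]
force: [0.2, 1.2, 0.6]
opening: 0.0705
clock: 53.42
tool_pos: [0.521, 0.2462, 0.2425]
orientation: [-179.8, 0.0, 97.6]
force: [1.2, -1.0, -0.3]
opening: 0.0704
clock: 53.83
tool_pos: [0.5491, 0.049, 0.2457]
orientation: [179.8, -0.1, 97.6]
force: [1.4, 0.6, -0.3]
opening: 0.0699
clock: 54.25
tool_pos: [0.5272, -0.097, 0.2453]
orientation: [179.8, -0.0, 97.4]
force: [0.7, -0.2, -0.0]
opening: 0.0702
scan top 153 [0.4973 0.4429 0.144 ] [0.4977 0.4437 0.1422]
shaft 378 [0.4298 0.2386 0.069 ] [0.6484 0.3025 0.069 ] [0.175  0.1815]
carton 905 ((609.3439331054688, 440.7636413574219), (102.47652435302734, 71.43119812011719), 15.355381965637207)
jar 274 ((557.05126953125, 543.2625122070312), (51.375, 50.03883361816406), 88.25825500488281)
cup 49 ((708.373291015625, -360.78607177734375), (65.67330932617188, 23.348316192626953), 5.80877161026001)
```

View pics/p12.png

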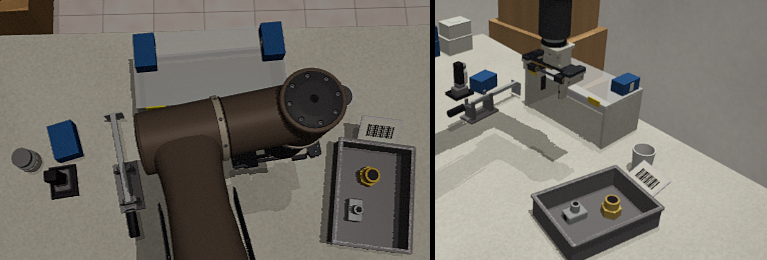

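The final view shows the nut (370,175) and valve (355,208) in the tote, the hook on its rest (125,170), the scanner standing in its dock (62,180), and carton and jar unmoved. The arm partly covers the cup in the top view, so I'll back off and check it before handing in.

```bash

python3 -m handwheel '[[[0.15,-0.1,0],[0,0,0]],[[0.3,-0.2,0],[0,0,0]],[[0.45,-0.3,0],[0,0,0]],[[0.5,-0.4,0],[0,0,0]],[[0.5,-0.4,0],[0,0,0]]]'
python3 -m handwheel '[[[0,0,0],[0,0,0]],[[0,0,0],[0,0,0]],[[0,0,0],[0,0,0]],[[0,0,0],[0,0,0]],[[0,0,0],[0,0,0]]]'
python3 - <<'E'
from h import *
s=snap('top');w=cloud(s);V,U=np.mgrid[0:480,0:640]
k=(U>=447)&(U<482)&(V>=190)&(V<225)&(w[...,2]>.08)&(w[...,2]<.15)
print('cup',k.sum(),cv2.minAreaRect((w[k][:,:2]*1000).astype(np.float32)),'start ((705.5,-336),(68,72))')
m=(w[...,2]>.012)&(w[...,2]<.06)&(U>467)&(U<523)&(V>262)&(V<350)&(w[...,0]<.56)
n,l,st,c=cv2.connectedComponentsWithStats(m.astype(np.uint8))
for i in range(1,n):
    if st[i,4]>50: print('tote item',st[i],np.round(np.median(w[l==i],0),3))
o=get_obs();print(o['clock'],o['tool_pos'],o['force'])
E
```

```text
clock: 54.77
tool_pos: [0.4327, -0.0025, 0.2447]
orientation: [179.8, -0.1, 97.8]
force: [0.0, 0.2, -0.7]
opening: 0.0701
clock: 55.18
tool_pos: [0.436, -0.0048, 0.2437]
orientation: [179.9, -0.1, 97.5]
force: [-1.2, 0.5, -0.2]
opening: 0.0698
cup 119 ((706.5477294921875, -336.3887634277344), (69.97029876708984, 70.26103973388672), 61.009639739990234) start ((705.5,-336),(68,72))
tote item [483 276  22  21 334] [ 0.485 -0.407  0.048]
tote item [470 308  18  24 361] [ 0.393 -0.361  0.027]
55.2333 [ 0.43589366 -0.00488394  0.24366215] [ 0.45972285  0.39144748 -0.56096986]
```

The valve was nudged about 3 cm inside the tote, which must be the announced disturbance, and it is still well within it. The cup has not moved. Handing in.

```bash
python3 -c "
from plant import *
print(close_job())"
```

```text
the job is handed in; nothing more can be done
None
```

The job is done and handed in at about 55 s of the 210 s allowed. Only the valve and the nut were there; the flange was absent. I pulled both out with the hook, put the hook back on its rest, and then put both in the tote by gripper. I held the scanner over the barcode for over 3 s and stood it back in its dock.

**Last checks**
- **Tote:** the nut is at (.485, −.407) and the valve at (.393, −.361), both inside. The valve had shifted about 3 cm inside the tote since I placed it. I put that down to the announced knock.
- **Scan:** by the measured arm pose the window was about 80 mm from the barcode, about 1.5 mm off centre and 0.15° off square. The top and side cameras disagreed by about 6 mm on the barcode centre, so I aimed between them.
- **Hook and scanner:** the hook is on its rest, though its fitted line differs from the start by about 0.6°, which is within measuring noise. The scanner is standing in its dock, within about 2 mm of its starting spot.
- **Bystanders:** carton, jar and cup measured unmoved.

**What went wrong**
- The first grip on the hook closed too slowly and came up empty. It was repeated without disturbing anything.
- Setting the scanner down gave a brief wrist reading of about 31 N, under the 120 N limit.

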